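# Load the sintering furnace carrier

## Task

Load the furnace carrier, bottom level first: stand the two grey printed wedges head to tail between its four white props, straight sides outward and the slanted sides facing each other across a narrow gap so that they do not touch, then lay the loose white setter plate level and square across the tops of the props. On that plate set the grey connector housing, lengthwise in the middle of the half away from the carrier's pull loop, and the red-brown ring flat in the middle of the end nearest the loop. The prints are brittle, so set them down gently, and do not shift the white crucible that stands among them.

Things in the scene. Friction and masses are not known exactly. Their poses are not given: they have to be found in the camera images.
- carrier: fixed carrier: dark steel sheet 176 x 104 mm (x, y) with a white base plate 150 x 96, its top 15 mm above the bench; on it 4 white props, 14 mm across, 40 tall (tops 55 mm above the bench), centred at x +-41, y +-20: a bay of 68 mm in x between them. Flat steel pull loop at the -x end, out to x -114. Origin: centre of underside, x long way, away from the loop. Stands left or right
- wedge_a: grey wedge with ONE bore in its top: 66 long (y), 30 high, 0.09-0.18 kg. Head face 36 wide at y -33, toe face 12 wide at y +33 mm; straight side at x -12, slanted side from x 24 (head) to 0 (toe). Origin on the underside. Grip head to toe (along y) near x -5. Place: carrier x -16, y 0 at the carrier's yaw, or x +16, y 0 half a turn round; either wedge in either
- wedge_b: the same wedge with TWO dark bores in its top; size, axes, grip and places as wedge_a
- setter: loose white ceramic plate 130 x 64 x 10 mm (x, y, z), 0.15-0.31 kg, flat on the bench, left or right, where the carrier is not. Origin: centre of underside. Grip across its 64 mm width. Place: carrier x 0, y 0 on the props, its x along the carrier's (either way round); its top is then 65 mm above the bench
- housing: grey connector housing, 0.08-0.15 kg: raft 62 x 40 x 5 mm (x, y, z) below, body 46 x 28 up to z 26, raised face 36 x 18 up to z 32 with 3 dark slots, screw lugs at both ends up to z 22. Grip across the 28 mm body (along y), above z 7. Origin: centre of underside. Place: on the setter at carrier x +26, y 0, its x along the carrier's, either way round
- ring: red-brown ceramic ring, 22 mm across, hole 10 mm, 10 mm thick, lying flat. Origin: centre of underside. Place: flat on the setter at carrier x -44, y 0
- pot: small white ceramic crucible (open cup), 52 mm across, 45 high, standing among the parts; leave it where it is. Origin: centre of underside

How it is judged:
By the outcome, as a careful person would: the job done as asked, in the order asked, and still so for the second after the job is handed in, with the robot touching nothing.
It also fails if it takes over 125 s, if anything falls off the work surface, if the arm or the gripper's body presses on something with over 40 N, if the wrist force passes 120 N, or if a joint passes its speed limit or range.

## Robot

A 7-joint arm with a two-finger parallel gripper is mounted at the origin on the work surface. World frame = base frame: x ahead of the robot, y to its left, z up, the work surface at z = 0. Lengths are in m, angles in rad, forces in N, time in s.
With the tool pointing down it reaches from about 0.425 to 0.925 m from the base axis. Payload 6.8 kg.
Tool frame: the origin (TCP) lies at the very end of the fingers, on their centre line; the grasp point (between the pads) lies bot.tcp_to_grasp behind it (bot.tcp_to_grasp is the distance from the TCP to the grasp point, in m); z points along the fingers, y is the line along which they close (so a half turn about z gives the same grasp; the last joint's range is limited). The gripper opens to 85 mm and grips with 20 to 120 N. Pads are 22 mm wide; open, the fingers measure 114 mm over their backs; the gripper's body (76 mm by 85 mm) begins 54 mm behind the grasp point. The pads swing forward as they close: fully open they stand 13 mm farther back than shut.
Start: joints at [-1.255, 0.477, 0.022, 1.555, -0.011, 1.109, -0.083], TCP at [0.278, 0.615, 0.231] pointing down, gripper open.
Joint ranges: [-2.96, 2.96], [-0.34, 2.1], [-1.41, 1.46], [0.24, 2.44], [-1.37, 4.51], [0.17, 1.92], [-2.96, 2.96]. Speed limits (rad/s): [2.39, 2.39, 3.14, 3.14, 3.14, 3.14, 3.14].

## Interface

Orientations are given as a unit quaternion [w, x, y, z].
In Python, from station import bot gives the robot as it stands.
- The arm moves only by the tool servo_tool, never from a script. Its argument "motion" is a list that holds one entry, the list of rows, each a list of 7 numbers: the shift along the tool's x, y, z in m, then the turn, a rotation vector about the tool's x, y, z in units of 5 degrees (1.0 is 5 degrees), then the opening, from 0 (shut) to 1 (fully open). A call has 1 to 20 rows; each row is the pose to reach, as a shift and turn from the pose commanded when the call began, along the tool's axes at that moment; what a row does not reach only later rows make up. A row lasts 1/12 s, in which the tool goes at most 41.7 mm and 7.16 degrees, less where a joint would pass 70% of its speed; a pose out of reach is approached as far as the arm can. A call with a gripper value outside its range is refused whole. The fingers move at their own pace and stop on an object; "grip_force" is the grip in N (left out, the last holds). Time passes only in rows, so rows that repeat a pose let the fingers close. It gives the time, the measured TCP pose, the force, the opening and the grip force at its end, in the units of the state.
- bot.get_obs(): the state, without advancing time (a new reading comes with each control period).
- bot.read_camera(name): name is "scene" or "top"; returns a dict with "img" (384x512x3 uint8, red, green, blue), "K" (3x3 intrinsics, pixels), "k1" (the pictures are not rectified: a ray, as slopes to the right and down, at radius r is drawn at 1 + k1 r^2 times it, then the intrinsics apply), "pose" (4x4, takes a point from camera to world coordinates). Camera axes: x right, y down, z forward; pixel columns grow to the right and rows downward; lengths in m; the calibration is good to about 2 mm. A picture is of the moment at which its call begins. There is no depth.
- bot.hand_in(): hands the job in; it is judged then, once.
The state is a dict: "t": time; "q": joint angles; "joint_vel": joint speeds; "joint_torque": joint torques, N m; "eef_pos": TCP position; "tool_rot": TCP orientation; "contact_force": force on the tool from outside, world axes, zero at the start; "torque": the same for the moment, N m; "gripper_width": opening from 0.0 (shut) to 1.0 (fully open); "grasp_force": force on a finger pad.
Only numpy, scipy, OpenCV 4.12 (cv2) and the standard library are available. Lean on these libraries where they do the work, as an engineer would, in place of code of your own. Each camera call takes 0.05 s, during which the arm holds its last target. There are 200 camera calls.

## Working session

There is one attempt and no reset: what is moved stays moved. The work goes in short steps, Python scripts to look and compute and a tool call to move; the robot and the scene stay as the last step left them, time stands still between calls to the robot, and variables do not carry over. Pictures are saved under pics/ and viewed, at most 14 in all, crops included, and the job is handed in when it is done.

Besides the shell and the picture viewer there is one more tool, called after "Call:" by a JSON object that holds its "method" and its "body". servo_tool: Moves the arm, as the interface text tells. Its arguments: {"type":"object","properties":{"motion":{"type":"array"},"grip_force":{"type":"number"}},"required":["motion"]}

```bash
mkdir -p pics && ls
python3 - <<'E'
from station import bot
import cv2,json
o=bot.get_obs()
print({k:(v.tolist() if hasattr(v,'tolist') else v) for k,v in o.items()}, bot.tcp_to_grasp)
for n in("scene","top"):
    c=bot.read_camera(n); cv2.imwrite(f"pics/{n}0.png",cv2.resize(c["img"][:,:,::-1],(800,600),interpolation=cv2.INTER_CUBIC))
    print(n,c["K"],c["k1"],c["pose"])
E
```

```text
pics
{'t': 0.0, 'q': [-1.2550999649760548, 0.4777919379972204, 0.022364440425113003, 1.5564721791875136, -0.011515750615121017, 1.1092900466146964, -0.08309544910972949], 'joint_vel': [-0.0005622182219597022, -0.00023057838252507824, 0.0019520075286818353, -0.0013986393181100998, -0.00102570253440322, 0.0018585380449686172, -0.0010169552283335439], 'joint_torque': [-3.98763381781464e-05, -59.6450936794281, 1.6070717945694923, -28.119637370109558, 0.012251355510670692, 0.009208128321915865, 1.0282277003170748e-05], 'eef_pos': [0.2773536060892299, 0.6147278622668588, 0.23032291277334993], 'tool_rot': [-0.00012695077160406178, 0.21031739924077628, 0.9776327283485811, -0.0009077013865192147], 'contact_force': [1.0092412000312678, 0.276193487452165, 0.5317824963139242], 'torque': [-0.007879672841154782, 0.012632084807830393, 0.047691223248502744], 'grasp_force': 0.0, 'gripper_width': 1.000892578145706} 0.0187
scene [[419.60235418   0.         252.96312472]
 [  0.         419.60235418 184.45507615]
 [  0.           0.           1.        ]] -0.11342682925476807 [[ 0.8314942   0.33224323 -0.44523234  0.98245032]
 [ 0.55549796 -0.4881953   0.67311765 -0.66552473]
 [ 0.00627845 -0.80701908 -0.59049199  0.62734356]
 [ 0.          0.          0.          1.        ]]
top [[367.14255086   0.         255.34150979]
 [  0.         367.14255086 191.60738756]
 [  0.           0.           1.        ]] -0.09466365188759979 [[ 6.18860679e-04 -9.97649445e-01  6.85215453e-02  4.89268688e-01]
 [-9.99991619e-01 -8.94713768e-04 -3.99516969e-03 -1.15386606e-02]
 [ 4.04708600e-03 -6.85184985e-02 -9.97641637e-01  1.00631419e+00]
 [ 0.00000000e+00  0.00000000e+00  0.00000000e+00  1.00000000e+00]]
```

View pics/top0.png

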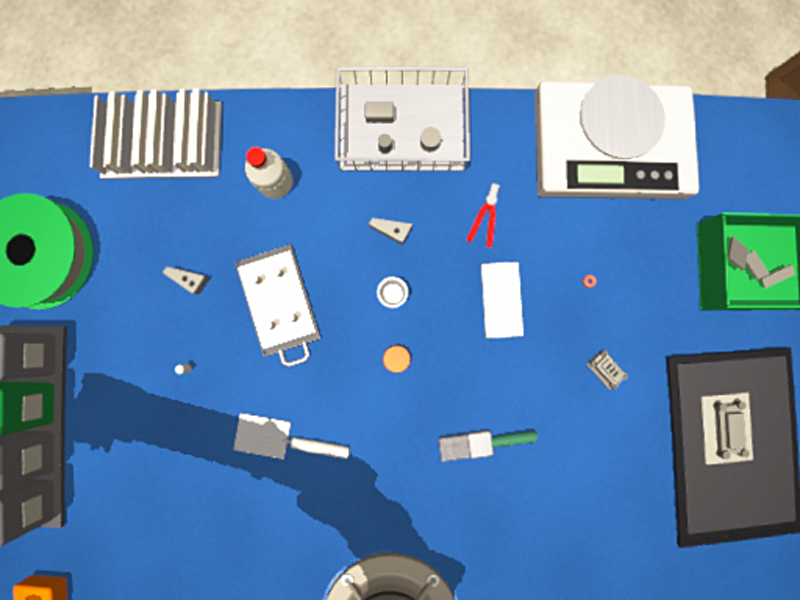

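View pics/scene0.png

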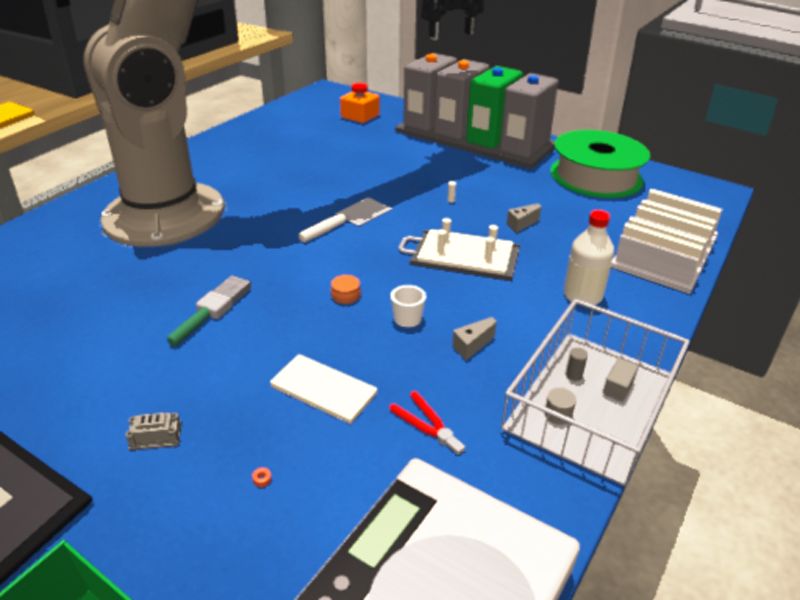

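The top view (800x600 scale) shows the carrier on the left at about (278,300), with its loop toward the bottom (293,355). wedge_b (two bores) is at (187,279) and wedge_a at (391,229). The pot is at (392,292), the setter at (502,299), the ring at (590,281) and the housing at (607,369). An upright white object at (180,369) and an orange lid at (397,358) are distractors. Next I'll zoom in.

```bash
cat > h.py <<'E'
import numpy as np, cv2
from station import bot
def cam(n): return bot.read_camera(n)
def dist(c): return np.array([c["k1"],0,0,0,0],float)
def ray(c,uv,z):
    """pixels (N,2) -> world points on plane(s) z"""
    n=cv2.undistortPoints(np.array(uv,float).reshape(-1,1,2),np.array(c["K"]),dist(c)).reshape(-1,2)
    P=np.array(c["pose"]); d=np.c_[n,np.ones(len(n))]@P[:3,:3].T; o=P[:3,3]
    return o+d*((z-o[2])/d[:,2])[:,None]
def proj(c,X):
    P=np.linalg.inv(np.array(c["pose"])); r,_=cv2.Rodrigues(P[:3,:3])
    return cv2.projectPoints(np.array(X,float).reshape(-1,1,3),r,P[:3,3],np.array(c["K"]),dist(c))[0].reshape(-1,2)
def crop(c,u,v,r,s=8):
    return cv2.resize(c["img"][v-r:v+r,u-r:u+r,::-1],None,fx=s,fy=s,interpolation=cv2.INTER_CUBIC)
E
python3 - <<'E'
from h import *
t=cam("top"); s=cam("scene")
np.save("top.npy",t["img"]); np.save("scene.npy",s["img"])
S=lambda c,u,v,r: cv2.resize(crop(c,u,v,r,4),(266,300-34),interpolation=cv2.INTER_CUBIC)
L=[(t,int(187*.64),int(279*.64),20),(t,int(391*.64),int(229*.64),20),(t,int(607*.64),int(369*.64),20),
   (s,int(524*.64),int(215*.64),20),(s,int(475*.64),int(337*.64),20),(s,int(153*.64),int(430*.64),20)]
im=[S(*l) for l in L]
cv2.imwrite("pics/m1.png",np.vstack([np.hstack(im[:3]),np.hstack(im[3:])]))
hsv=cv2.cvtColor(t["img"],cv2.COLOR_RGB2HSV)
for (u,v) in [(115,178),(250,146),(388,236),(178,192),(321,191),(378,180),(100,150)]: print(u,v,t["img"][v,u],hsv[v,u])
E
```

```text
115 178 [223 210 189] [ 19  39 223]
250 146 [230 223 201] [ 23  32 230]
388 236 [169 159 144] [ 18  38 169]
178 192 [254 254 254] [  0   0 254]
321 191 [254 254 254] [  0   0 254]
378 180 [116  82 119] [148  79 119]
100 150 [ 56 115 192] [107 181 192]
```

View pics/m1.png

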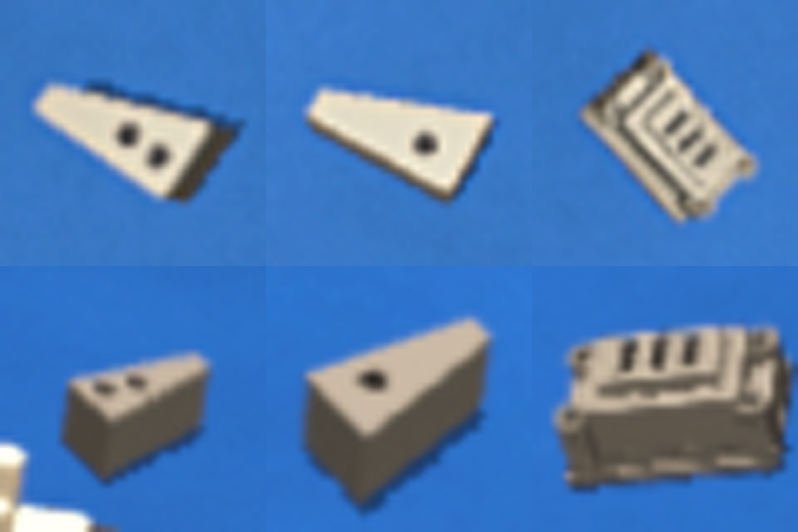

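The montage shows wedge_b (two bores, top left) with its toe to the left and wedge_a (one bore) with its toe to the left. The bright top faces separate cleanly from the sides. The housing lies diagonally, with its slots across its length. Next I'll measure the poses.

```bash
cat >> h.py <<'E'
def blobs(c,f,lo,box,k=4,inv=False):
    """subpixel contour (pixels) of the biggest blob of mask f(rgb float)>lo in box u0,v0,u1,v1"""
    u0,v0,u1,v1=box; im=c["img"][v0:v1,u0:u1].astype(np.float32)
    m=cv2.resize(f(im).astype(np.float32),None,fx=k,fy=k,interpolation=cv2.INTER_CUBIC)
    m=((m>lo)^inv).astype(np.uint8)
    cs,_=cv2.findContours(m,cv2.RETR_EXTERNAL,cv2.CHAIN_APPROX_NONE)
    b=max(cs,key=cv2.contourArea).reshape(-1,2).astype(float)
    return (b+.5)/k-.5+[u0,v0]
red=lambda im: im[...,0]
W=np.array([[-12,-33],[24,-33],[0,33],[-12,33]],float)
def kabsch(A,B):
    """R,t with B~A@R.T+t (2D)"""
    a,b=A.mean(0),B.mean(0); U,_,Vt=np.linalg.svd((A-a).T@(B-b))
    R=(U@np.diag([1,np.linalg.det(U@Vt)])@Vt).T
    t=b-R@a; return R,t,np.sqrt((((A@R.T+t)-B)**2).sum(1).mean())
def quad(p):
    for e in np.linspace(1,12,45):
        q=cv2.approxPolyDP(p.astype(np.float32).reshape(-1,1,2),e,True).reshape(-1,2)
        if len(q)<=4: break
    # refine: fit a line to the middle 70% of each side, intersect
    q=q.astype(float); L=[]
    for i in range(len(q)):
        a,b=q[i],q[(i+1)%len(q)]; d=b-a; l=np.hypot(*d); d/=l; r=p-a
        s=r@d; n=abs(r@[-d[1],d[0]]); k=(s>.15*l)&(s<.85*l)&(n<3)
        v=cv2.fitLine(p[k].astype(np.float32),cv2.DIST_HUBER,0,.01,.01).ravel(); L.append(v)
    out=[]
    for i in range(len(q)):
        a,b=L[i-1],L[i]; s=np.linalg.solve(np.c_[a[:2],-b[:2]],b[2:]-a[2:]); out.append(a[2:]+s[0]*a[:2])
    return np.array(out)
def wedge(c,box,lo,z=.03):
    p=ray(c,blobs(c,red,lo,box),z)[:,:2]*1000
    q=quad(p); best=None
    for w in (q,q[::-1]):
        for k in range(len(w)):
            r=kabsch(W,np.roll(w,k,0))
            if best is None or r[2]<best[2]: best=r
    R,t,e=best; return t,np.degrees(np.arctan2(R[1,0],R[0,0])),e
def rect(c,box,lo,z,f=red):
    p=ray(c,blobs(c,f,lo,box),z)[:,:2]*1000
    (x,y),(w,h),a=cv2.minAreaRect(p.astype(np.float32))
    if w<h: w,h,a=h,w,a+90
    return np.round([x,y,w,h,a],2), quad(p)
E
python3 - <<'E'
from h import *
t=cam("top"); s=cam("scene")
for lo in(150,): 
  print("b",wedge(t,(98,160,142,196),lo)); print("a",wedge(t,(230,132,270,162),lo))
  for n,bx in(("sa",(285,198,325,232)),("sb",(318,125,352,152))):
    try: print(n,wedge(s,bx,130))
    except Exception as e: print(e)
for lo in (150,200,):
  print("setter",rect(t,(300,160,345,225),lo,.010)); print("carr",rect(t,(140,150,215,238),lo,.015))
print("setter s",rect(s,(165,220,250,275),215,.010))
rd=lambda im: im[...,0]-im[...,2]
print("ring",rect(t,(365,168,390,192),30,.010,rd)[0]," s",rect(s,(155,292,180,318),30,.005,rd)[0])
print("pot",rect(t,(236,172,266,202),150,.045)[0])
print("house raft",rect(t,(370,218,408,255),90,.005)[0])
hi=blobs(t,red,225,(370,218,408,255)); print(ray(t,hi,.032).mean(0)*1000)
E
```

```text
b (array([595.7722168 , 362.53811646]), np.float64(-34.0719516863912), np.float64(1.2122662573672753))
a (array([682.35821533,   3.11837721]), np.float64(-29.166658455049326), np.float64(0.44587437702920674))
sa (array([681.47192383,   1.64059019]), np.float64(-29.041559390828844), np.float64(0.940481572351732))
sb (array([594.80456543, 360.73291016]), np.float64(-33.34948360894045), np.float64(2.341962091571255))
setter (array([ 558.34, -194.96,  132.18,   67.88,    3.16]), array([[ 625.88916, -224.74902],
       [ 621.68335, -158.36696],
       [ 490.4465 , -165.13551],
       [ 495.333  , -231.01582]], dtype=float32))
carr (array([553.72, 196.29, 165.29, 102.83,  18.01]), array([[646.3487 , 175.5625 ],
       [615.9952 , 269.738  ],
       [473.52167, 223.51753],
       [489.23273, 123.85217]], dtype=float32))
setter (array([ 558.33, -194.71,  130.67,   65.92,    3.05]), array([[ 625.3184 , -223.68752],
       [ 620.5705 , -159.4186 ],
       [ 491.45618, -165.8082 ],
       [ 496.40988, -230.10808]], dtype=float32))
carr (array([558.14, 198.98, 151.96,  98.16,  18.13]), array([[6
[... 261 characters left out ...]

       [ 624.6821 , -226.29918],
       [ 621.34875, -161.45024]], dtype=float32))
ring [ 591.66 -350.75   22.57   21.56  134.91]  s [ 590.28 -352.64   28.4    21.42  143.02]Traceback (most recent call last):
  File "<stdin>", line 13, in <module>
  File "h.py", line 56, in rect
    return np.round([x,y,w,h,a],2), quad(p)
                                    ~~~~^^^
  File "h.py", line 39, in quad
    v=cv2.fitLine(p[k].astype(np.float32),cv2.DIST_HUBER,0,.01,.01).ravel(); L.append(v)
      ~~~~~~~~~~~^^^^^^^^^^^^^^^^^^^^^^^^^^^^^^^^^^^^^^^^^^^^^^^^^^
cv2.error: OpenCV(4.12.0) /io/opencv/modules/imgproc/src/linefit.cpp:50: error: (-215:Assertion failed) count > 0 in function 'fitLine2D_wods'
```

Both cameras agree to within about 2 mm, offset by roughly (-1,-1.8) mm, so I'll use the mean. Next come the housing, the pot and the first move, which picks up wedge_b.

```bash
cat >> h.py <<'E'
from scipy.spatial.transform import Rotation as Ro
def mv(x,y,z,yaw):
    """shift (m) and turn (5 deg units) in tool axes from the present pose; x,y,z mm; yaw deg of tool y"""
    o=bot.get_obs(); w,a,b,c=o["tool_rot"]; R=Ro.from_quat([a,b,c,w])
    th=np.radians(yaw); Y=np.array([np.cos(th),np.sin(th),0]); Z=np.array([0,0,-1.]); X=np.cross(Y,Z)
    G=Ro.from_matrix(np.c_[X,Y,Z])
    d=R.inv().apply(np.array([x,y,z])/1000-o["eef_pos"]); r=np.degrees((R.inv()*G).as_rotvec())/5
    print("MOVE",np.round(d,4),np.round(r,3)); return d,r
def st():
    o=bot.get_obs(); w,a,b,c=o["tool_rot"]; R=Ro.from_quat([a,b,c,w]).as_matrix()
    print("t%.1f"%o["t"],"tcp",np.round(np.array(o["eef_pos"])*1000,1),"yaw %.1f"%np.degrees(np.arctan2(R[1,1],R[0,1])),"q",np.round(o["q"],2),"F",np.round(o["contact_force"],1),"w %.3f g %.1f"%(o["gripper_width"],o["grasp_force"]))
def lw(xy,yaw,l):
    t=np.radians(yaw); return np.round([xy[0]+l[0]*np.cos(t)-l[1]*np.sin(t),xy[1]+l[0]*np.sin(t)+l[1]*np.cos(t)],1)
E
python3 - <<'E'
from h import *
t=cam("top"); s=cam("scene")
def mr(c,box,lo,z,f=red):
    p=ray(c,blobs(c,f,lo,box),z)[:,:2]*1000; return np.round(np.hstack(cv2.minAreaRect(p.astype(np.float32))),1)
print("pot",mr(t,(236,172,266,202),150,.045),"house",mr(t,(370,218,408,255),110,.005),"hs",mr(s,(78,258,118,290),110,.016))
try: print("carr s",mr(s,(255,143,335,180),215,.015))
except Exception as e: print(e)
# slots
im=t["img"][218:255,370:408]; g=cv2.resize(im[...,0].astype(np.float32),None,fx=8,fy=8,interpolation=cv2.INTER_CUBIC)
m=(g<110).astype(np.uint8)
sky=cv2.resize((im[...,2].astype(np.float32)-im[...,0]),None,fx=8,fy=8,interpolation=cv2.INTER_CUBIC); m&=(sky<25).astype(np.uint8)
n,_,S,C=cv2.connectedComponentsWithStats(m)
for i in range(1,n):
    if S[i,4]>60: print(S[i,4],ray(t,[(C[i]+.5)/8-.5+[370,218]],.032)[0,:2]*1000)
st(); print(lw((595.3,361.6),-34,(-5,0))); mv(591.1,364.4,120,56)
E
```

```text
pot [568.5  -3.3  52.6  52.6  45.1] house [ 434.  -382.1   68.9   43.1   42. ] hs [ 428.7 -377.1   63.4   37.5   43.1]
carr s [556.2 198.8 151.4 106.4  18.3]
913 [ 458.79782233 -351.63631033]
170 [ 442.49264109 -374.44762396]
846 [ 425.48809247 -365.27162414]
145 [ 435.20791859 -379.57114277]
154 [ 429.14705446 -386.20015047]
t0.4 tcp [277.5 615.2 231.2] yaw 65.7 q [-1.26  0.48  0.02  1.56 -0.01  1.11 -0.08] F [-0.  -0.6  0.7] w 1.000 g 0.0
[591.2 364.4]
MOVE [-0.389  -0.0997  0.1112] [-0.003  0.     1.943]
```

Call:
{"method": "servo_tool", "body": {"motion": [[[-0.389,-0.0997,0.1112,0,0,1.943,1],[-0.389,-0.0997,0.1112,0,0,1.943,1],[-0.389,-0.0997,0.1112,0,0,1.943,1],[-0.389,-0.0997,0.1112,0,0,1.943,1],[-0.389,-0.0997,0.1112,0,0,1.943,1],[-0.389,-0.0997,0.1112,0,0,1.943,1],[-0.389,-0.0997,0.1112,0,0,1.943,1],[-0.389,-0.0997,0.1112,0,0,1.943,1],[-0.389,-0.0997,0.1112,0,0,1.943,1],[-0.389,-0.0997,0.1112,0,0,1.943,1],[-0.389,-0.0997,0.1112,0,0,1.943,1],[-0.389,-0.0997,0.1112,0,0,1.943,1],[-0.389,-0.0997,0.1112,0,0,1.943,1],[-0.389,-0.0997,0.1112,0,0,1.943,1]]], "grip_force": 30}}

```text
t: 1.57
eef_pos: [0.5899, 0.3665, 0.1204]
tool_rot: [-0.0, 0.291, 0.957, 0.001]
contact_force: [0.0, 0.6, -0.3]
gripper_width: 1.001
grasp_force: 0.0
```

Run:
```python
from h import *
st(); mv(591.1,364.4,12,56)
s=cam("scene"); 
for z in(120,): print(proj(s,[[.5911,.3644,z/1000]]))
cv2.imwrite("pics/c1.png",cv2.resize(s["img"][60:180,260:420,::-1],(800,600),interpolation=cv2.INTER_CUBIC))
```

```text
t1.6 tcp [589.9 366.5 120.4] yaw 56.1 q [-0.72  0.62  0.11  1.6  -0.08  0.93  0.4 ] F [ 0.   0.6 -0.3] w 1.001 g 0.0
MOVE [-0.0023 -0.0012  0.1084] [ 0.01  -0.014  0.029]
[[339.72335613 104.86931425]]
```

View pics/c1.png

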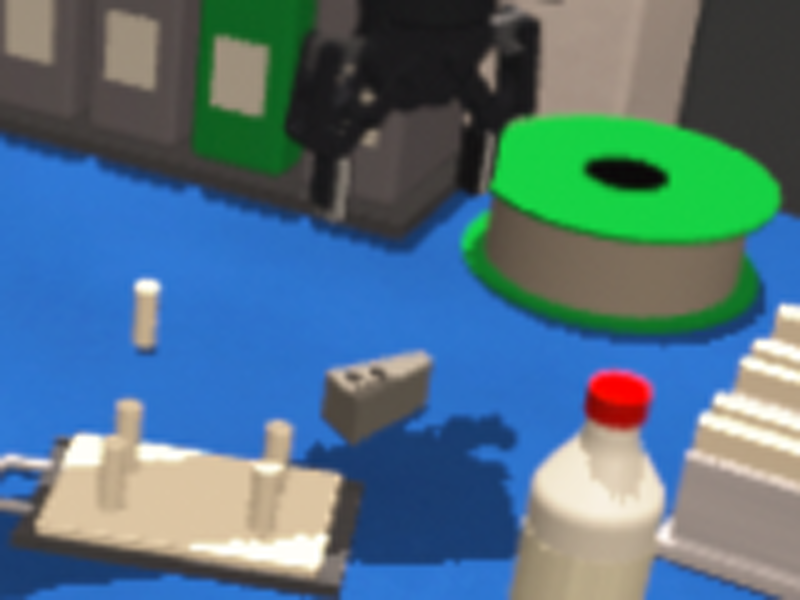

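The TCP projects to about (398,224) in this crop, while the open fingertips sit near (328,218) and (475,190). So the open tips are about 13 mm behind the TCP, which is the shut-tip position. The wedge is directly below, and I'll descend.

Call:
{"method": "servo_tool", "body": {"motion": [[[-0.0023,-0.0012,0.03,0,0,0,1],[-0.0023,-0.0012,0.06,0,0,0,1],[-0.0023,-0.0012,0.08,0,0,0,1],[-0.0023,-0.0012,0.1,0,0,0,1],[-0.0023,-0.0012,0.11,0,0,0,1],[-0.0023,-0.0012,0.12,0,0,0,1],[-0.0023,-0.0012,0.122,0,0,0,1],[-0.0023,-0.0012,0.122,0,0,0,1],[-0.0023,-0.0012,0.122,0,0,0,1],[-0.0023,-0.0012,0.122,0,0,0,1]]]}}

```text
t: 2.45
eef_pos: [0.5932, 0.3628, -0.0005]
tool_rot: [0.001, 0.292, 0.956, 0.001]
contact_force: [0.3, -0.7, -0.4]
gripper_width: 1.001
grasp_force: 0.0
```

```bash
python3 -c "
from h import *
st(); mv(591.1,364.4,-2,56)"
```

```text
t2.5 tcp [ 5.932e+02  3.628e+02 -5.000e-01] yaw 56.0 q [-0.7   0.77  0.09  1.65 -0.1   0.73  0.41] F [ 0.3 -0.7 -0.4] w 1.001 g 0.0
MOVE [0.0027 0.0002 0.0015] [0.024 0.009 0.001]
```

Call:
{"method": "servo_tool", "body": {"motion": [[[0.0025,0.0002,0.0015,0,0,0,1],[0.0025,0.0002,0.0015,0,0,0,1],[0.0025,0.0002,0.0015,0,0,0,0.85],[0.0025,0.0002,0.0015,0,0,0,0.8],[0.0025,0.0002,0.0015,0,0,0,0.76],[0.0025,0.0002,0.0015,0,0,0,0.7],[0.0025,0.0002,0.0015,0,0,0,0.7],[0.0025,0.0002,0.0015,0,0,0,0.7],[0.0025,0.0002,0.0015,0,0,0,0.7],[0.0025,0.0002,0.0015,0,0,0,0.7]]]}}

```text
t: 3.28
eef_pos: [0.5908, 0.3641, -0.0029]
tool_rot: [0.0, 0.292, 0.956, 0.0]
contact_force: [-0.4, 0.1, 5.5]
gripper_width: 0.767
grasp_force: 33.1
```

```bash
python3 -c "
from h import *
st(); print(lw((557.6,198.4),18.1,(-21,0)));print(lw((557.6,198.4),18.1,(21,0))); print(wedge(cam('scene'),(318,125,352,152),130))"
```

```text
t3.3 tcp [590.8 364.1  -2.9] yaw 56.0 q [-0.7   0.77  0.09  1.65 -0.1   0.72  0.41] F [-0.4  0.1  5.5] w 0.767 g 33.1
[537.6 191.9]
[577.6 204.9]Traceback (most recent call last):
  File "<string>", line 3, in <module>
    st(); print(lw((557.6,198.4),18.1,(-21,0)));print(lw((557.6,198.4),18.1,(21,0))); print(wedge(cam('scene'),(318,125,352,152),130))
                                                                                            ~~~~~^^^^^^^^^^^^^^^^^^^^^^^^^^^^^^^^^^^^
  File "h.py", line 49, in wedge
    r=kabsch(W,np.roll(w,k,0))
  File "h.py", line 27, in kabsch
    a,b=A.mean(0),B.mean(0); U,_,Vt=np.linalg.svd((A-a).T@(B-b))
                                                  ~~~~~~~^^~~~~
ValueError: matmul: Input operand 1 has a mismatch in its core dimension 0, with gufunc signature (n?,k),(k,m?)->(n?,m?) (size 2 is different from 4)
```

Call:
{"method": "servo_tool", "body": {"motion": [[[0,0,-0.01,0,0,0,0.7],[0,0,-0.03,0,0,0,0.7],[0,0,-0.06,0,0,0,0.7],[0,0,-0.09,0,0,0,0.7],[0,0,-0.12,0,0,0,0.7],[0,0,-0.12,0,0,0,0.7],[0,0,-0.12,0,0,0,0.7],[0,0,-0.12,0,0,0,0.7],[0,0,-0.12,0,0,0,0.7]]]}}

```text
t: 4.08
eef_pos: [0.5892, 0.3629, 0.1148]
tool_rot: [-0.001, 0.292, 0.956, -0.001]
contact_force: [-0.4, 0.0, -1.4]
gripper_width: 0.769
grasp_force: 34.4
```

```bash
python3 -c "
from h import *
st(); mv(537.6,191.9,118,108.1)"
```

```text
t4.1 tcp [589.2 362.9 114.8] yaw 56.0 q [-0.72  0.62  0.11  1.61 -0.08  0.92  0.4 ] F [-0.4  0.  -1.4] w 0.769 g 34.4
MOVE [-0.0528 -0.1706 -0.0027] [ -0.028  -0.03  -10.419]
```

Call:
{"method": "servo_tool", "body": {"motion": [[[-0.0528,-0.1706,-0.0027,0,0,-10.42,0.7],[-0.0528,-0.1706,-0.0027,0,0,-10.42,0.7],[-0.0528,-0.1706,-0.0027,0,0,-10.42,0.7],[-0.0528,-0.1706,-0.0027,0,0,-10.42,0.7],[-0.0528,-0.1706,-0.0027,0,0,-10.42,0.7],[-0.0528,-0.1706,-0.0027,0,0,-10.42,0.7],[-0.0528,-0.1706,-0.0027,0,0,-10.42,0.7],[-0.0528,-0.1706,-0.0027,0,0,-10.42,0.7],[-0.0528,-0.1706,-0.0027,0,0,-10.42,0.7],[-0.0528,-0.1706,-0.0027,0,0,-10.42,0.7],[-0.0528,-0.1706,-0.0027,0,0,-10.42,0.7],[-0.0528,-0.1706,-0.0027,0,0,-10.42,0.7],[-0.0528,-0.1706,-0.0027,0,0,-10.42,0.7],[-0.0528,-0.1706,-0.0027,0,0,-10.42,0.7]]]}}

```text
t: 5.25
eef_pos: [0.5387, 0.1929, 0.1192]
tool_rot: [-0.0, -0.157, 0.988, -0.0]
contact_force: [-0.4, 0.1, -1.9]
gripper_width: 0.761
grasp_force: 34.6
```

Run:
```python
from h import *
st(); mv(537.6,191.9,75,108.1)
s=cam("scene"); t=cam("top")
a=cv2.resize(s["img"][95:185,250:340,::-1],(400,400),interpolation=cv2.INTER_CUBIC)
b=cv2.resize(t["img"][140:230,130:220,::-1],(400,400),interpolation=cv2.INTER_CUBIC)
cv2.imwrite("pics/c2.png",np.hstack([a,b]))
```

```text
t5.2 tcp [538.7 192.9 119.2] yaw 108.1 q [-0.37  0.44 -0.1   1.9   0.06  0.8   1.38] F [-0.4  0.1 -1.9] w 0.761 g 34.6
MOVE [ 0.0014 -0.0006  0.0442] [-0.001 -0.002 -0.001]
```

View pics/c2.png

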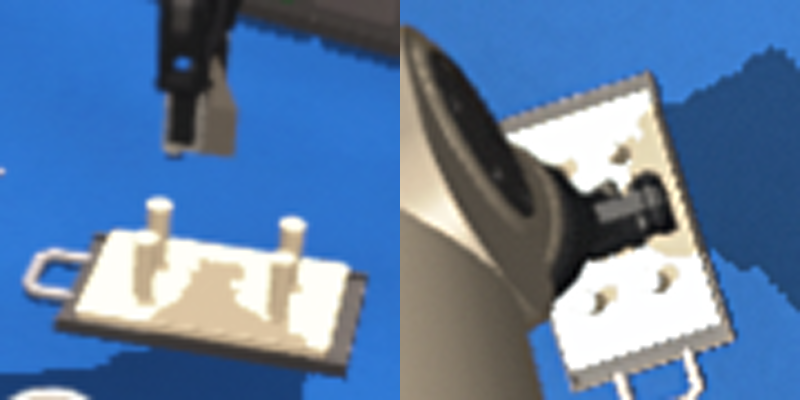

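The wedge is held straight and level above the carrier, with its straight side toward the loop props. I'll lower it.

Call:
{"method": "servo_tool", "body": {"motion": [[[0.0012,0,0.03,0,0,0,0.7],[0.0012,0,0.05,0,0,0,0.7],[0.0012,0,0.065,0,0,0,0.7],[0.0012,0,0.08,0,0,0,0.7],[0.0012,0,0.09,0,0,0,0.7],[0.0012,0,0.096,0,0,0,0.7],[0.0012,0,0.099,0,0,0,0.7],[0.0012,0,0.101,0,0,0,0.7],[0.0012,0,0.101,0,0,0,0.7],[0.0012,0,0.101,0,0,0,0.7],[0.0012,0,0.101,0,0,0,0.7]]]}}

```text
t: 6.27
eef_pos: [0.5382, 0.1926, 0.019]
tool_rot: [0.001, -0.157, 0.988, 0.0]
contact_force: [0.3, 0.6, -2.2]
gripper_width: 0.764
grasp_force: 34.5
```

Run:
```python
from h import *
st(); mv(537.6,191.9,13,108.1)
s=cam("scene"); 
cv2.imwrite("pics/c3.png",cv2.resize(s["img"][100:190,245:345,::-1],(800,600),interpolation=cv2.INTER_CUBIC))
```

```text
t6.3 tcp [538.2 192.6  19. ] yaw 108.1 q [-0.38  0.59 -0.09  1.95  0.09  0.6   1.36] F [ 0.3  0.6 -2.2] w 0.764 g 34.5
MOVE [ 0.0008 -0.0005  0.006 ] [ 0.002  0.014 -0.   ]
```

View pics/c3.png

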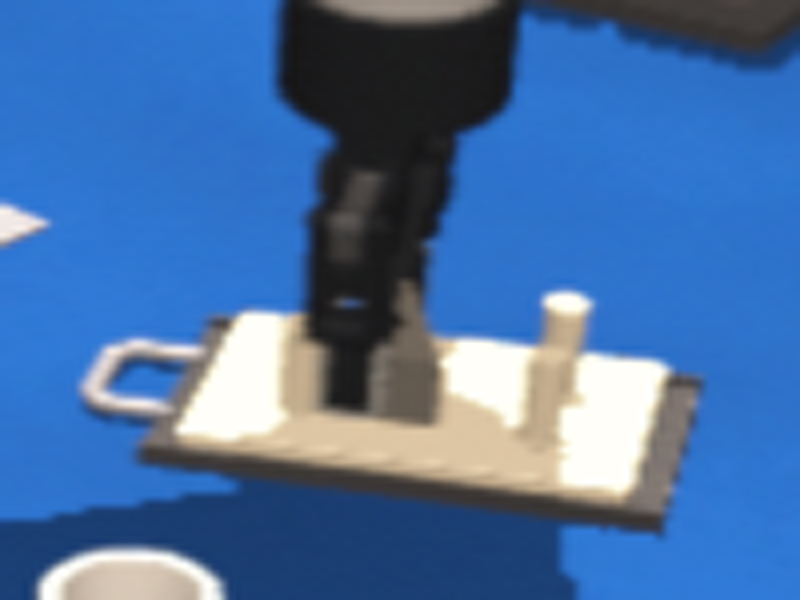

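The wedge sits just inside the props and near the plate. I'll set it down slowly.

Call:
{"method": "servo_tool", "body": {"motion": [[[0.0006,0,0.001,0,0,0,0.7],[0.0006,0,0.002,0,0,0,0.7],[0.0006,0,0.003,0,0,0,0.7],[0.0006,0,0.004,0,0,0,0.7],[0.0006,0,0.0045,0,0,0,0.7],[0.0006,0,0.005,0,0,0,0.7],[0.0006,0,0.005,0,0,0,0.7],[0.0006,0,0.005,0,0,0,0.7]]]}}

```text
t: 6.98
eef_pos: [0.5371, 0.1922, 0.0133]
tool_rot: [-0.0, -0.157, 0.988, -0.0]
contact_force: [-0.1, 0.7, -2.1]
gripper_width: 0.762
grasp_force: 34.5
```

Not yet in contact, so I'll keep going in fine steps.

Call:
{"method": "servo_tool", "body": {"motion": [[[0,0,0.0005,0,0,0,0.7],[0,0,0.001,0,0,0,0.7],[0,0,0.0015,0,0,0,0.7],[0,0,0.0015,0,0,0,0.7],[0,0,0.0015,0,0,0,0.7]]]}}

```text
t: 7.4
eef_pos: [0.5371, 0.1922, 0.0121]
tool_rot: [0.0, -0.157, 0.988, 0.0]
contact_force: [-0.8, -0.0, 4.5]
gripper_width: 0.764
grasp_force: 35.1
```

In contact. I'll release and lift.

Call:
{"method": "servo_tool", "body": {"motion": [[[0,0,0,0,0,0,0.78],[0,0,0,0,0,0,0.8],[0,0,0,0,0,0,0.85],[0,0,0,0,0,0,0.9],[0,0,0,0,0,0,0.92],[0,0,0,0,0,0,0.92],[0,0,-0.02,0,0,0,0.92],[0,0,-0.05,0,0,0,0.92],[0,0,-0.08,0,0,0,0.92],[0,0,-0.12,0,0,0,0.92],[0,0,-0.12,0,0,0,1]]]}}

```text
t: 8.32
eef_pos: [0.5413, 0.194, 0.1389]
tool_rot: [0.006, -0.157, 0.988, 0.002]
contact_force: [1.1, 0.6, -0.6]
gripper_width: 0.998
grasp_force: 0.0
```

Run:
```python
from h import *
st(); print(lw((681.9,2.4),-29.1,(-5,0)))
mv(677.5,4.8,150,60.9)
```

```text
t8.3 tcp [541.3 194.  138.9] yaw 108.1 q [-0.37  0.42 -0.1   1.89  0.06  0.83  1.38] F [ 1.1  0.6 -0.6] w 0.998 g 0.0
[677.5   4.8]
MOVE [-0.0709 -0.2221 -0.0106] [0.068 0.118 9.436]
```

Call:
{"method": "servo_tool", "body": {"motion": [[[-0.0709,-0.2221,-0.01,0,0,9.44,1],[-0.0709,-0.2221,-0.01,0,0,9.44,1],[-0.0709,-0.2221,-0.01,0,0,9.44,1],[-0.0709,-0.2221,-0.01,0,0,9.44,1],[-0.0709,-0.2221,-0.01,0,0,9.44,1],[-0.0709,-0.2221,-0.01,0,0,9.44,1],[-0.0709,-0.2221,-0.01,0,0,9.44,1],[-0.0709,-0.2221,-0.01,0,0,9.44,1],[-0.0709,-0.2221,-0.01,0,0,9.44,1],[-0.0709,-0.2221,-0.01,0,0,9.44,1],[-0.0709,-0.2221,-0.01,0,0,9.44,1],[-0.0709,-0.2221,-0.01,0,0,9.44,1],[-0.0709,-0.2221,-0.01,0,0,9.44,1],[-0.0709,-0.2221,-0.01,0,0,9.44,1]]]}}

```text
t: 9.48
eef_pos: [0.6734, 0.0036, 0.1419]
tool_rot: [-0.0, 0.251, 0.968, 0.0]
contact_force: [0.4, 0.3, 0.8]
gripper_width: 1.0
grasp_force: 0.0
```

Run:
```python
from h import *
st(); mv(677.5,4.8,-2,60.9)
t=cam("top"); s=cam("scene"); np.savez("c4.npz",t=t["img"],s=s["img"])
a=cv2.resize(s["img"][100:190,245:345,::-1],(400,360),interpolation=cv2.INTER_CUBIC)
b=cv2.resize(t["img"][140:230,130:230,::-1],(400,360),interpolation=cv2.INTER_CUBIC)
cv2.imwrite("pics/c4.png",np.hstack([a,b]))
p=ray(t,blobs(t,red,215,(140,150,215,238)),.015)[:,:2]*1000
print(cv2.minAreaRect(p.astype(np.float32)))
```

```text
t9.5 tcp [673.4   3.6 141.9] yaw 61.0 q [-0.2   0.56  0.14  1.65 -0.09  0.94  1.04] F [0.4 0.3 0.8] w 1.000 g 0.0
MOVE [-0.003   0.003   0.1439] [ 0.003 -0.001  0.012]
((558.0638427734375, 198.94606018066406), (151.23895263671875, 97.64215850830078), 18.109668731689453)
```

View pics/c4.png

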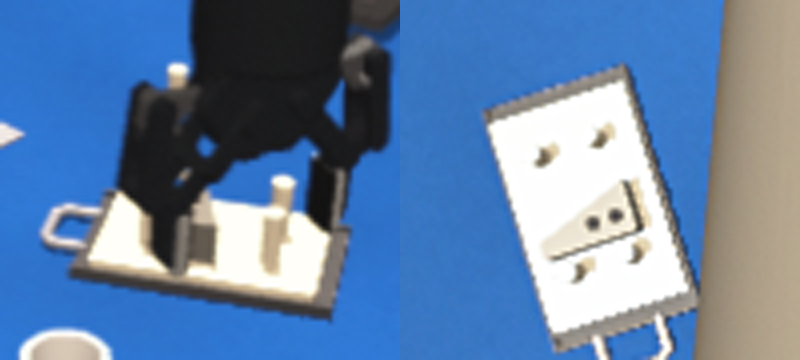

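wedge_b stands between the props with its straight side next to the loop-end pair; the bores are at about (593,223) and (615,215) in the right half. I'll measure it in the carrier frame and descend on wedge_a.

Run:
```python
from h import *
t=cam("top")
f=lambda im: -(im[...,2])
x0,y0=130+130*.25,140  # crop scale .25
for lo in(-225,-235,-243):
  try:
    p=ray(t,blobs(t,f,lo,(164,182,194,208)),.045)[:,:2]*1000; q=quad(p)
    th=np.radians(18.1); c=(q-[558.1,198.9])@np.array([[np.cos(th),-np.sin(th)],[np.sin(th),np.cos(th)]]); print(lo,np.round(c,1).tolist())
  except Exception as e: print(e)
print(t["img"][188:206:2,168:192:2,2])
```

```text
OpenCV(4.12.0) /io/opencv/modules/imgproc/src/linefit.cpp:50: error: (-215:Assertion failed) count > 0 in function 'fitLine2D_wods'

OpenCV(4.12.0) /io/opencv/modules/imgproc/src/linefit.cpp:50: error: (-215:Assertion failed) count > 0 in function 'fitLine2D_wods'

OpenCV(4.12.0) /io/opencv/modules/imgproc/src/linefit.cpp:50: error: (-215:Assertion failed) count > 0 in function 'fitLine2D_wods'

[[254 254 254 254 254 255 235 210 214 151 128 200]
 [254 254 254 255 255 229 208 214 215 218  79 202]
 [254 254 255 254 219 212 214 168 133 220  91 180]
 [254 255 255 215 188 112 212 119  80 212 145 131]
 [255 235 209 212 165  78 207 216 214 221 212  70]
 [227 210 212 213 217 214 220 215 208 119 155 255]
 [212 213 214 216 214 207 121 151 255 255 226 179]
 [216 215 208 118 150 255 255 255 255 255 157 139]
 [121 135 255 255 212 219 255 254 255 255 133 162]]
```

Call:
{"method": "servo_tool", "body": {"motion": [[[-0.003,0.003,0.03,0,0,0,1],[-0.003,0.003,0.06,0,0,0,1],[-0.003,0.003,0.09,0,0,0,1],[-0.003,0.003,0.11,0,0,0,1],[-0.003,0.003,0.125,0,0,0,1],[-0.003,0.003,0.135,0,0,0,1],[-0.003,0.003,0.135,0,0,0,1],[-0.003,0.003,0.135,0,0,0,1],[-0.003,0.003,0.135,0,0,0,1]]]}}

```text
t: 10.38
eef_pos: [0.6788, 0.0043, 0.0083]
tool_rot: [0.001, 0.251, 0.968, 0.0]
contact_force: [0.1, -0.8, -0.4]
gripper_width: 1.004
grasp_force: 0.0
```

```bash
python3 -c "
from h import *
st(); mv(677.5,4.8,-1.5,60.9)"
```

```text
t10.4 tcp [678.8   4.3   8.3] yaw 60.9 q [-0.18  0.74  0.11  1.69 -0.12  0.72  1.06] F [ 0.1 -0.8 -0.4] w 1.004 g 0.0
MOVE [ 0.0015 -0.0002  0.0098] [ 0.016  0.024 -0.001]
```

Call:
{"method": "servo_tool", "body": {"motion": [[[0.0015,0,0.005,0,0,0,1],[0.0015,0,0.0095,0,0,0,1],[0.0015,0,0.0095,0,0,0,1],[0.0015,0,0.0095,0,0,0,0.85],[0.0015,0,0.0095,0,0,0,0.8],[0.0015,0,0.0095,0,0,0,0.76],[0.0015,0,0.0095,0,0,0,0.7],[0.0015,0,0.0095,0,0,0,0.7],[0.0015,0,0.0095,0,0,0,0.7],[0.0015,0,0.0095,0,0,0,0.7]]]}}

```text
t: 11.22
eef_pos: [0.6766, 0.005, -0.0023]
tool_rot: [0.0, 0.251, 0.968, 0.0]
contact_force: [-0.5, -0.6, 4.3]
gripper_width: 0.764
grasp_force: 34.0
```

Run:
```python
from h import *
st()
t=cam("top")
f=lambda im: np.abs(im[...,2]-213)<30
im=t["img"].astype(np.float32)
k=6; g=cv2.resize(im[178:212,160:198,2],None,fx=k,fy=k,interpolation=cv2.INTER_CUBIC)
# face: white level 254, dark side: take <235, open away thin links, keep >165, fill bores
m=((g<234)&(g>165)).astype(np.uint8); m=cv2.morphologyEx(m,cv2.MORPH_OPEN,np.ones((9,9)))
cs,_=cv2.findContours(m,cv2.RETR_EXTERNAL,cv2.CHAIN_APPROX_NONE); b=max(cs,key=cv2.contourArea).reshape(-1,2)
p=ray(t,(b+.5)/k-.5+[160,178],.045)[:,:2]*1000
th=np.radians(18.1); c=(p-[558.1,198.9])@np.array([[np.cos(th),-np.sin(th)],[np.sin(th),np.cos(th)]])
print("bbox",c.min(0),c.max(0)); h=cv2.approxPolyDP(cv2.convexHull(c.astype(np.float32)),3,True).reshape(-1,2); print(h)
```

```text
t11.2 tcp [676.6   5.   -2.3] yaw 60.9 q [-0.18  0.75  0.11  1.7  -0.12  0.7   1.06] F [-0.5 -0.6  4.3] w 0.764 g 34.0
bbox [-28.39868924 -32.21974607] [ 4.75560793 32.07018131]
[[  3.6582375 -31.87189  ]
 [-17.157394   30.644625 ]
 [-26.93184    31.809402 ]
 [-28.19482   -28.869362 ]]
```

wedge_b measures x -28 to +4.8 and y ±32 in the carrier frame, with the head corner slightly eroded. That is within about 1 mm of nominal. wedge_a is gripped, so I'll lift it.

Call:
{"method": "servo_tool", "body": {"motion": [[[0,0,-0.01,0,0,0,0.7],[0,0,-0.03,0,0,0,0.7],[0,0,-0.06,0,0,0,0.7],[0,0,-0.1,0,0,0,0.7],[0,0,-0.125,0,0,0,0.7],[0,0,-0.125,0,0,0,0.7],[0,0,-0.125,0,0,0,0.7],[0,0,-0.125,0,0,0,0.7]]]}}

```text
t: 11.93
eef_pos: [0.6753, 0.0052, 0.1215]
tool_rot: [-0.001, 0.251, 0.968, -0.0]
contact_force: [-0.6, -0.5, -1.3]
gripper_width: 0.765
grasp_force: 33.7
```

```bash
python3 -c "
from h import *
st(); mv(577.6,204.9,120,-71.9)"
```

```text
t11.9 tcp [675.3   5.2 121.5] yaw 60.9 q [-0.2   0.59  0.14  1.65 -0.1   0.91  1.04] F [-0.6 -0.5 -1.3] w 0.765 g 33.7
MOVE [0.1825 0.1271 0.0017] [-2.5000e-02  2.0000e-03  2.6563e+01]
```

Call:
{"method": "servo_tool", "body": {"motion": [[[0.1825,0.1271,0,0,0,26.56,0.7],[0.1825,0.1271,0,0,0,26.56,0.7],[0.1825,0.1271,0,0,0,26.56,0.7],[0.1825,0.1271,0,0,0,26.56,0.7],[0.1825,0.1271,0,0,0,26.56,0.7],[0.1825,0.1271,0,0,0,26.56,0.7],[0.1825,0.1271,0,0,0,26.56,0.7],[0.1825,0.1271,0,0,0,26.56,0.7],[0.1825,0.1271,0,0,0,26.56,0.7],[0.1825,0.1271,0,0,0,26.56,0.7],[0.1825,0.1271,0,0,0,26.56,0.7],[0.1825,0.1271,0,0,0,26.56,0.7],[0.1825,0.1271,0,0,0,26.56,0.7],[0.1825,0.1271,0,0,0,26.56,0.7],[0.1825,0.1271,0,0,0,26.56,0.7],[0.1825,0.1271,0,0,0,26.56,0.7],[0.1825,0.1271,0,0,0,26.56,0.7],[0.1825,0.1271,0,0,0,26.56,0.7],[0.1825,0.1271,0,0,0,26.56,0.7],[0.1825,0.1271,0,0,0,26.56,0.7]]]}}

```text
t: 13.6
eef_pos: [0.5772, 0.2045, 0.1203]
tool_rot: [0.001, 0.988, 0.156, -0.002]
contact_force: [0.6, -0.7, -0.9]
gripper_width: 0.765
grasp_force: 33.8
```

```bash
python3 -c "
from h import *
st(); mv(577.6,204.9,20,-71.9)"
```

```text
t13.6 tcp [577.2 204.5 120.3] yaw -72.0 q [-0.95  0.6   0.71  1.84 -0.49  0.89 -1.27] F [ 0.6 -0.7 -0.9] w 0.765 g 33.8
MOVE [ 0.0008 -0.0004  0.1003] [ 0.018  0.042 -0.023]
```

Call:
{"method": "servo_tool", "body": {"motion": [[[0.0004,0,0.03,0,0,0,0.7],[0.0004,0,0.05,0,0,0,0.7],[0.0004,0,0.065,0,0,0,0.7],[0.0004,0,0.08,0,0,0,0.7],[0.0004,0,0.09,0,0,0,0.7],[0.0004,0,0.096,0,0,0,0.7],[0.0004,0,0.1,0,0,0,0.7],[0.0004,0,0.1,0,0,0,0.7],[0.0004,0,0.1,0,0,0,0.7],[0.0004,0,0.1,0,0,0,0.7]]]}}

```text
t: 14.43
eef_pos: [0.5797, 0.2051, 0.0231]
tool_rot: [-0.0, 0.988, 0.157, 0.001]
contact_force: [0.3, 0.5, -0.5]
gripper_width: 0.765
grasp_force: 33.8
```

```bash
python3 -c "
from h import *
st(); mv(577.6,204.9,12.5,-71.9)"
```

```text
t14.4 tcp [579.7 205.1  23.1] yaw -71.9 q [-0.87  0.73  0.6   1.88 -0.6   0.72 -1.18] F [ 0.3  0.5 -0.5] w 0.765 g 33.8
MOVE [-0.002  -0.0004  0.0106] [-0.002 -0.017  0.001]
```

Call:
{"method": "servo_tool", "body": {"motion": [[[0,0,0,0,0,0,0.7],[0,0,0.002,0,0,0,0.7],[0,0,0.003,0,0,0,0.7],[0,0,0.003,0,0,0,0.7],[0,0,0.003,0,0,0,0.7]]]}}

```text
t: 14.85
eef_pos: [0.5789, 0.205, 0.0193]
tool_rot: [-0.0, 0.988, 0.157, -0.0]
contact_force: [-0.2, 0.5, -0.6]
gripper_width: 0.763
grasp_force: 33.8
```

```bash
python3 -c "
from h import *
st(); mv(577.6,204.9,12.5,-71.9)"
```

```text
t14.8 tcp [578.9 205.   19.3] yaw -71.9 q [-0.87  0.73  0.59  1.88 -0.6   0.72 -1.18] F [-0.2  0.5 -0.6] w 0.763 g 33.8
MOVE [-0.0013 -0.0003  0.0068] [-0.     0.001  0.001]
```

Call:
{"method": "servo_tool", "body": {"motion": [[[-0.001,0,0.001,0,0,0,0.7],[-0.001,0,0.002,0,0,0,0.7],[-0.001,0,0.003,0,0,0,0.7],[-0.001,0,0.004,0,0,0,0.7],[-0.001,0,0.005,0,0,0,0.7],[-0.001,0,0.0055,0,0,0,0.7],[-0.001,0,0.006,0,0,0,0.7],[-0.001,0,0.006,0,0,0,0.7],[-0.001,0,0.006,0,0,0,0.7]]]}}

```text
t: 15.6
eef_pos: [0.5781, 0.2046, 0.0133]
tool_rot: [0.0, 0.988, 0.157, -0.0]
contact_force: [0.6, -0.4, -0.7]
gripper_width: 0.772
grasp_force: 33.8
```

```bash
python3 -c "
from h import *
st(); mv(577.6,204.9,12.5,-71.9)"
```

```text
t15.6 tcp [578.1 204.6  13.3] yaw -71.9 q [-0.86  0.74  0.59  1.88 -0.61  0.71 -1.17] F [ 0.6 -0.4 -0.7] w 0.772 g 33.8
MOVE [-0.0003 -0.0004  0.0008] [ 0.  0. -0.]
```

Call:
{"method": "servo_tool", "body": {"motion": [[[0,0,0.0005,0,0,0,0.7],[0,0,0.001,0,0,0,0.7],[0,0,0.001,0,0,0,0.7],[0,0,0.001,0,0,0,0.7]]]}}

```text
t: 15.93
eef_pos: [0.5782, 0.2047, 0.0127]
tool_rot: [-0.0, 0.988, 0.157, 0.0]
contact_force: [-1.2, -0.2, 4.1]
gripper_width: 0.762
grasp_force: 34.3
```

Contact. I'll release and lift.

Call:
{"method": "servo_tool", "body": {"motion": [[[0,0,0,0,0,0,0.78],[0,0,0,0,0,0,0.8],[0,0,0,0,0,0,0.85],[0,0,0,0,0,0,0.9],[0,0,0,0,0,0,0.92],[0,0,0,0,0,0,0.92],[0,0,-0.02,0,0,0,0.92],[0,0,-0.05,0,0,0,0.92],[0,0,-0.08,0,0,0,0.92],[0,0,-0.12,0,0,0,0.92],[0,0,-0.12,0,0,0,1],[0,0,-0.12,0,0,0,1]]]}}

```text
t: 16.93
eef_pos: [0.5797, 0.2051, 0.1347]
tool_rot: [-0.001, 0.988, 0.157, 0.002]
contact_force: [-0.6, -0.4, -0.9]
gripper_width: 0.999
grasp_force: 0.0
```

Run:
```python
from h import *
st()
mv(558.1,-196.1,140,-86.9);mv(558.1,-196.1,140,93.1)
```

```text
t16.9 tcp [579.7 205.1 134.7] yaw -71.9 q [-0.96  0.58  0.72  1.83 -0.48  0.91 -1.27] F [-0.6 -0.4 -0.9] w 0.999 g 0.0
MOVE [-0.1452  0.3747 -0.0064] [-0.019 -0.054  3.   ]
MOVE [-0.1452  0.3747 -0.0064] [ 7.9e-02 -2.7e-02 -3.3e+01]
```

Call:
{"method": "servo_tool", "body": {"motion": [[[-0.1452,0.3747,0,0,0,3,1],[-0.1452,0.3747,0,0,0,3,1],[-0.1452,0.3747,0,0,0,3,1],[-0.1452,0.3747,0,0,0,3,1],[-0.1452,0.3747,0,0,0,3,1],[-0.1452,0.3747,0,0,0,3,1],[-0.1452,0.3747,0,0,0,3,1],[-0.1452,0.3747,0,0,0,3,1],[-0.1452,0.3747,0,0,0,3,1],[-0.1452,0.3747,0,0,0,3,1],[-0.1452,0.3747,0,0,0,3,1],[-0.1452,0.3747,0,0,0,3,1],[-0.1452,0.3747,0,0,0,3,1],[-0.1452,0.3747,0,0,0,3,1],[-0.1452,0.3747,0,0,0,3,1]]]}}

```text
t: 18.18
eef_pos: [0.5567, -0.1945, 0.1317]
tool_rot: [-0.0, 1.0, 0.029, -0.0]
contact_force: [0.2, -0.3, -0.3]
gripper_width: 1.006
grasp_force: 0.0
```

Run:
```python
from h import *
st(); mv(558.1,-196.1,10,-86.9)
t=cam("top"); s=cam("scene")
a=cv2.resize(s["img"][115:185,250:338,::-1],(400,320),interpolation=cv2.INTER_CUBIC)
b=cv2.resize(t["img"][150:230,130:230,::-1],(400,320),interpolation=cv2.INTER_CUBIC)
cv2.imwrite("pics/c5.png",np.hstack([a,b]))
```

```text
t18.2 tcp [ 556.7 -194.5  131.7] yaw -86.7 q [-0.34  0.57  0.78  1.89 -0.51  0.89 -0.82] F [ 0.2 -0.3 -0.3] w 1.006 g 0.0
MOVE [0.0014 0.0018 0.1217] [-0.012  0.009  0.033]
```

View pics/c5.png

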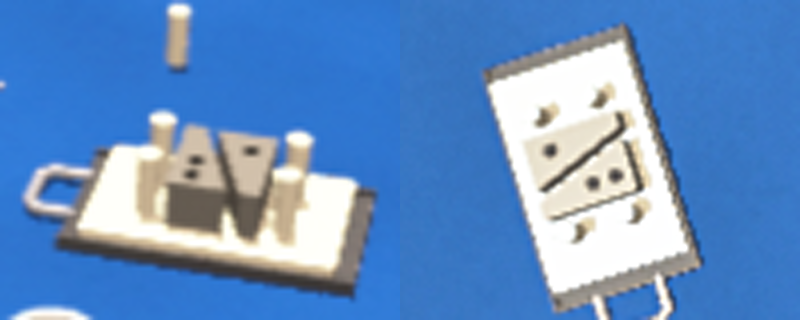

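Both wedges stand head to tail with an even dark gap running from (542,190) to (622,125) in the right half. I'll check the wedge_a numbers and descend on the setter.

Run:
```python
from h import *
t=cam("top"); k=6
g=cv2.resize(t["img"].astype(np.float32)[170:212,155:200,2],None,fx=k,fy=k,interpolation=cv2.INTER_CUBIC)
m=((g<236)&(g>165)).astype(np.uint8); m=cv2.morphologyEx(m,cv2.MORPH_OPEN,np.ones((7,7)))
cs,_=cv2.findContours(m,cv2.RETR_EXTERNAL,cv2.CHAIN_APPROX_NONE)
th=np.radians(18.1)
for b in sorted(cs,key=cv2.contourArea)[-2:]:
    p=ray(t,(b.reshape(-1,2)+.5)/k-.5+[155,170],.045)[:,:2]*1000
    c=(p-[558.1,198.9])@np.array([[np.cos(th),-np.sin(th)],[np.sin(th),np.cos(th)]])
    print("bbox",c.min(0),c.max(0)); print(cv2.approxPolyDP(cv2.convexHull(c.astype(np.float32)),2,True).reshape(-1,2).round(1).tolist())
    # side x at several y
    for y in(-20,0,20): r=c[abs(c[:,1]-y)<1.5]; print(y,r[:,0].min().round(1),r[:,0].max().round(1))
```

```text
bbox [-29.83767259 -32.2370983 ] [ 7.28187345 32.23280463]
[[6.300000190734863, -32.20000076293945], [-11.699999809265137, 26.200000762939453], [-20.799999237060547, 32.20000076293945], [-29.0, 31.100000381469727], [-27.600000381469727, -30.0]]
-20 -28.1 3.3
0 -27.6 -3.4
20 -28.3 -13.3
bbox [ -6.80163515 -32.97666969] [27.32207165 31.62168722]
[[25.100000381469727, -33.0], [27.299999237060547, -24.799999237060547], [25.899999618530273, 30.5], [-6.0, 30.899999618530273], [15.699999809265137, -31.899999618530273]]
-20 11.1 26.6
0 2.9 26.3
20 -4.0 26.1
```

Call:
{"method": "servo_tool", "body": {"motion": [[[0.0014,0.0018,0.03,0,0,0,1],[0.0014,0.0018,0.06,0,0,0,1],[0.0014,0.0018,0.09,0,0,0,1],[0.0014,0.0018,0.11,0,0,0,1],[0.0014,0.0018,0.118,0,0,0,1],[0.0014,0.0018,0.122,0,0,0,1],[0.0014,0.0018,0.122,0,0,0,1],[0.0014,0.0018,0.122,0,0,0,1],[0.0014,0.0018,0.122,0,0,0,1]]]}}

```text
t: 19.08
eef_pos: [0.559, -0.1987, 0.0117]
tool_rot: [0.0, 1.0, 0.027, 0.001]
contact_force: [0.3, 0.8, 0.3]
gripper_width: 1.003
grasp_force: 0.0
```

```bash
python3 -c "
from h import *
st(); mv(558.1,-196.1,-3,-86.9)"
```

```text
t19.1 tcp [ 559.  -198.7   11.7] yaw -86.9 q [-0.22  0.73  0.63  1.93 -0.66  0.69 -0.7 ] F [0.3 0.8 0.3] w 1.003 g 0.0
MOVE [-0.0008 -0.0027  0.0147] [ 0.008 -0.027  0.001]
```

Gap of about 6.3 mm, and both wedges are square. Next I'll grip the setter.

Call:
{"method": "servo_tool", "body": {"motion": [[[-0.0006,-0.002,0.008,0,0,0,1],[-0.0006,-0.002,0.0147,0,0,0,1],[-0.0006,-0.002,0.0147,0,0,0,1],[-0.0006,-0.002,0.0147,0,0,0,0.85],[-0.0006,-0.002,0.0147,0,0,0,0.8],[-0.0006,-0.002,0.0147,0,0,0,0.76],[-0.0006,-0.002,0.0147,0,0,0,0.66],[-0.0006,-0.002,0.0147,0,0,0,0.66],[-0.0006,-0.002,0.0147,0,0,0,0.66],[-0.0006,-0.002,0.0147,0,0,0,0.66],[-0.0006,-0.002,0.0147,0,0,0,0.66]]], "grip_force": 45}}

```text
t: 20.0
eef_pos: [0.5574, -0.1965, -0.0039]
tool_rot: [-0.0, 1.0, 0.027, 0.0]
contact_force: [-1.2, 0.7, 5.0]
gripper_width: 0.736
grasp_force: 49.6
```

Call:
{"method": "servo_tool", "body": {"motion": [[[0,0,-0.005,0,0,0,0.66],[0,0,-0.02,0,0,0,0.66],[0,0,-0.05,0,0,0,0.66],[0,0,-0.09,0,0,0,0.66],[0,0,-0.13,0,0,0,0.66],[0,0,-0.13,0,0,0,0.66],[0,0,-0.13,0,0,0,0.66],[0,0,-0.13,0,0,0,0.66]]]}}

```text
t: 20.67
eef_pos: [0.5569, -0.1957, 0.1256]
tool_rot: [-0.0, 1.0, 0.027, -0.0]
contact_force: [-0.4, -0.6, -2.2]
gripper_width: 0.727
grasp_force: 50.4
```

Run:
```python
from h import *
st(); mv(557.7,198.4,130,-71.9)
s=cam("scene"); print(proj(s,[np.array(bot.get_obs()["eef_pos"])]))
cv2.imwrite("pics/c6.png",cv2.resize(s["img"][140:280,130:290,::-1],(640,560),interpolation=cv2.INTER_CUBIC))
```

```text
t20.7 tcp [ 556.9 -195.7  125.6] yaw -86.9 q [-0.33  0.58  0.78  1.9  -0.52  0.88 -0.81] F [-0.4 -0.6 -2.2] w 0.727 g 50.4
MOVE [ 0.0223 -0.3935 -0.0041] [-0.009  0.    -2.995]
[[202.66390887 202.5260686 ]]
```

View pics/c6.png

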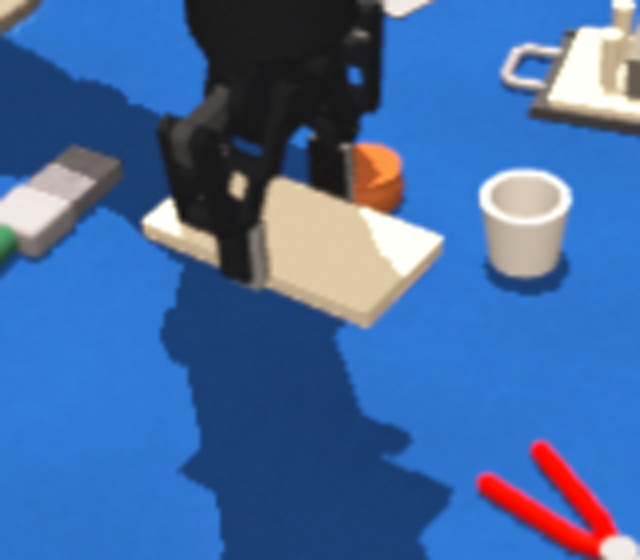

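The setter is held level with the fingers mid-length, and the pot is clear below. I'll move it over the carrier.

Call:
{"method": "servo_tool", "body": {"motion": [[[0.0112,-0.1,0,0,0,-1.5,0.66],[0.0223,-0.3935,-0.004,0,0,-3,0.66],[0.0223,-0.3935,-0.004,0,0,-3,0.66],[0.0223,-0.3935,-0.004,0,0,-3,0.66],[0.0223,-0.3935,-0.004,0,0,-3,0.66],[0.0223,-0.3935,-0.004,0,0,-3,0.66],[0.0223,-0.3935,-0.004,0,0,-3,0.66],[0.0223,-0.3935,-0.004,0,0,-3,0.66],[0.0223,-0.3935,-0.004,0,0,-3,0.66],[0.0223,-0.3935,-0.004,0,0,-3,0.66],[0.0223,-0.3935,-0.004,0,0,-3,0.66],[0.0223,-0.3935,-0.004,0,0,-3,0.66],[0.0223,-0.3935,-0.004,0,0,-3,0.66],[0.0223,-0.3935,-0.004,0,0,-3,0.66],[0.0223,-0.3935,-0.004,0,0,-3,0.66],[0.0223,-0.3935,-0.004,0,0,-3,0.66]]]}}

```text
t: 22.05
eef_pos: [0.5583, 0.1963, 0.1295]
tool_rot: [0.0, 0.988, 0.156, -0.0]
contact_force: [0.1, -0.1, -2.5]
gripper_width: 0.733
grasp_force: 50.5
```

Run:
```python
from h import *
st(); mv(557.7,198.4,60,-71.9)
```

```text
t22.1 tcp [558.3 196.3 129.5] yaw -72.0 q [-0.97  0.55  0.72  1.89 -0.47  0.88 -1.27] F [ 0.1 -0.1 -2.5] w 0.733 g 50.5
MOVE [ 0.0001 -0.0022  0.0695] [ 0.002  0.004 -0.025]
```

Call:
{"method": "servo_tool", "body": {"motion": [[[0,-0.002,0.025,0,0,0,0.66],[0,-0.002,0.045,0,0,0,0.66],[0,-0.002,0.06,0,0,0,0.66],[0,-0.002,0.067,0,0,0,0.66],[0,-0.002,0.07,0,0,0,0.66],[0,-0.002,0.07,0,0,0,0.66],[0,-0.002,0.07,0,0,0,0.66],[0,-0.002,0.07,0,0,0,0.66],[0,-0.002,0.07,0,0,0,0.66],[0,-0.002,0.07,0,0,0,0.66]]]}}

```text
t: 22.88
eef_pos: [0.558, 0.1999, 0.0603]
tool_rot: [-0.0, 0.988, 0.157, 0.001]
contact_force: [0.0, -0.7, -1.5]
gripper_width: 0.732
grasp_force: 50.5
```

Run:
```python
from h import *
st(); mv(557.7,198.4,52,-71.9)
s=cam("scene")
cv2.imwrite("pics/c7.png",cv2.resize(s["img"][90:195,240:380,::-1],(800,600),interpolation=cv2.INTER_CUBIC))
```

```text
t22.9 tcp [558.  199.9  60.3] yaw -71.9 q [-0.92  0.65  0.64  1.92 -0.55  0.76 -1.21] F [ 0.  -0.7 -1.5] w 0.732 g 50.5
MOVE [-0.0007  0.0013  0.0083] [-0.003 -0.013  0.001]
```

View pics/c7.png

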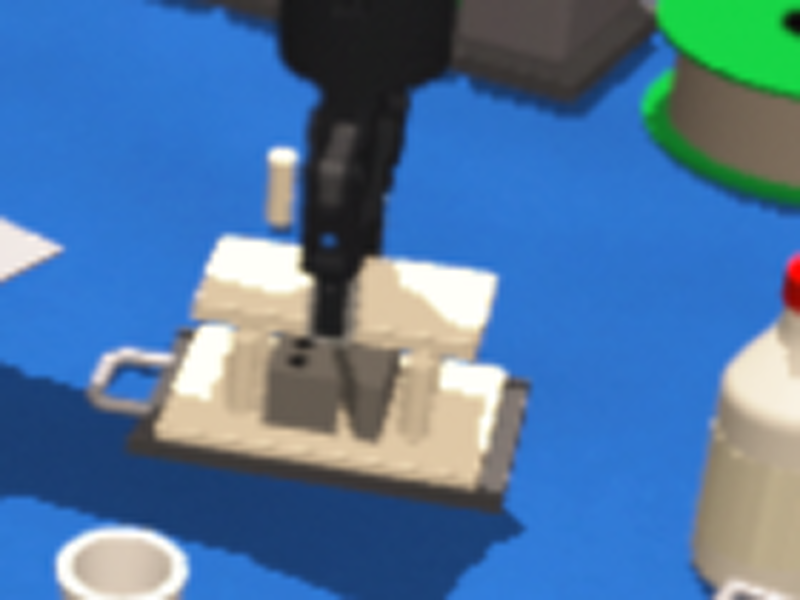

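The setter hangs level and square just above the props. I'll lower it in fine steps.

Call:
{"method": "servo_tool", "body": {"motion": [[[-0.0004,0.0011,0.0015,0,0,0,0.66],[-0.0004,0.0011,0.003,0,0,0,0.66],[-0.0004,0.0011,0.004,0,0,0,0.66],[-0.0004,0.0011,0.005,0,0,0,0.66],[-0.0004,0.0011,0.006,0,0,0,0.66],[-0.0004,0.0011,0.0065,0,0,0,0.66],[-0.0004,0.0011,0.007,0,0,0,0.66],[-0.0004,0.0011,0.007,0,0,0,0.66],[-0.0004,0.0011,0.007,0,0,0,0.66]]]}}

```text
t: 23.68
eef_pos: [0.5576, 0.1985, 0.0526]
tool_rot: [-0.0, 0.988, 0.157, -0.0]
contact_force: [1.2, 0.1, -2.1]
gripper_width: 0.732
grasp_force: 50.5
```

Run:
```python
from h import *
st(); mv(557.7,198.4,52,-71.9)
```

```text
t23.7 tcp [557.6 198.5  52.6] yaw -71.9 q [-0.91  0.66  0.63  1.92 -0.56  0.74 -1.2 ] F [ 1.2  0.1 -2.1] w 0.732 g 50.5
MOVE [0.0001 0.0001 0.0006] [-0.  0. -0.]
```

Call:
{"method": "servo_tool", "body": {"motion": [[[0,0,0.0005,0,0,0,0.66],[0,0,0.001,0,0,0,0.66],[0,0,0.0013,0,0,0,0.66],[0,0,0.0013,0,0,0,0.66],[0,0,0.0013,0,0,0,0.66]]]}}

```text
t: 24.1
eef_pos: [0.5576, 0.1985, 0.0513]
tool_rot: [-0.0, 0.988, 0.157, -0.0]
contact_force: [0.6, -0.1, -3.0]
gripper_width: 0.734
grasp_force: 50.5
```

Call:
{"method": "servo_tool", "body": {"motion": [[[0,0,0.0005,0,0,0,0.66],[0,0,0.001,0,0,0,0.66],[0,0,0.001,0,0,0,0.66],[0,0,0.001,0,0,0,0.66]]]}}

```text
t: 24.43
eef_pos: [0.5576, 0.1985, 0.0511]
tool_rot: [-0.0, 0.988, 0.157, -0.0]
contact_force: [-3.0, -0.1, 6.7]
gripper_width: 0.731
grasp_force: 51.5
```

Contact on the props. I'll release and lift toward the housing side.

Call:
{"method": "servo_tool", "body": {"motion": [[[0,0,0,0,0,0,0.75],[0,0,0,0,0,0,0.77],[0,0,0,0,0,0,0.82],[0,0,0,0,0,0,0.87],[0,0,0,0,0,0,0.9],[0,0,0,0,0,0,0.9],[0,0,-0.02,0,0,0,0.9],[0,0,-0.05,0,0,0,0.9],[0,0,-0.08,0,0,0,0.9],[0,0,-0.1,0,0,0,0.9],[0,0,-0.1,0,0,0,0.9],[0,0,-0.1,0,0,0,0.9]]]}}

```text
t: 25.43
eef_pos: [0.5582, 0.1988, 0.1513]
tool_rot: [-0.001, 0.988, 0.157, 0.001]
contact_force: [-0.2, 0.3, -0.1]
gripper_width: 0.898
grasp_force: 0.0
```

Run:
```python
from h import *
st()
mv(435.5,-380,140,-48);mv(435.5,-380,140,132)
```

```text
t25.4 tcp [558.2 198.8 151.3] yaw -71.9 q [-1.    0.53  0.75  1.87 -0.45  0.91 -1.29] F [-0.2  0.3 -0.1] w 0.898 g 0.0
MOVE [-0.2966  0.512   0.0102] [-3.000e-03 -2.900e-02 -4.778e+00]
MOVE [-0.2966  0.512   0.0102] [-4.0000e-02  4.0000e-03  3.1222e+01]
```

Call:
{"method": "servo_tool", "body": {"motion": [[[-0.2966,0.512,0.01,0,0,-4.78,0.9],[-0.2966,0.512,0.01,0,0,-4.78,0.9],[-0.2966,0.512,0.01,0,0,-4.78,0.9],[-0.2966,0.512,0.01,0,0,-4.78,0.9],[-0.2966,0.512,0.01,0,0,-4.78,0.9],[-0.2966,0.512,0.01,0,0,-4.78,0.9],[-0.2966,0.512,0.01,0,0,-4.78,0.9],[-0.2966,0.512,0.01,0,0,-4.78,0.9],[-0.2966,0.512,0.01,0,0,-4.78,0.9],[-0.2966,0.512,0.01,0,0,-4.78,0.9],[-0.2966,0.512,0.01,0,0,-4.78,0.9],[-0.2966,0.512,0.01,0,0,-4.78,0.9],[-0.2966,0.512,0.01,0,0,-4.78,0.9],[-0.2966,0.512,0.01,0,0,-4.78,0.9],[-0.2966,0.512,0.01,0,0,-4.78,0.9],[-0.2966,0.512,0.01,0,0,-4.78,0.9],[-0.2966,0.512,0.01,0,0,-4.78,0.9],[-0.2966,0.512,0.01,0,0,-4.78,0.9],[-0.2966,0.512,0.01,0,0,-4.78,0.9],[-0.2966,0.512,0.01,0,0,-4.78,0.9]]], "grip_force": 30}}

```text
t: 27.1
eef_pos: [0.4355, -0.3785, 0.14]
tool_rot: [-0.001, 0.933, 0.36, 0.0]
contact_force: [0.5, 0.1, 0.8]
gripper_width: 0.898
grasp_force: 0.0
```

Run:
```python
from h import *
st()
mv(435.5,-380,20,-48)
t=cam("top"); s=cam("scene"); a=cv2.resize(s["img"][110:190,248:338,::-1],(400,360),interpolation=cv2.INTER_CUBIC)
b=cv2.resize(s["img"][200:300,50:150,::-1],(400,360),interpolation=cv2.INTER_CUBIC)
cv2.imwrite("pics/c8.png",np.hstack([a,b]))
def car(p,cx,cy,yaw): th=np.radians(yaw); return (p-[cx,cy])@np.array([[np.cos(th),-np.sin(th)],[np.sin(th),np.cos(th)]])
print("top all white:")
im=t["img"].astype(np.float32)
p=ray(t,blobs(t,red,240,(140,150,215,238)),.065)[:,:2]*1000
print(cv2.minAreaRect(p.astype(np.float32)))
print(t["img"][170:226:3,150:212:4,0])
```

```text
t27.1 tcp [ 435.5 -378.5  140. ] yaw -47.8 q [ 0.1   0.5   0.68  1.91 -0.41  0.87  0.15] F [0.5 0.1 0.8] w 0.898 g 0.0
MOVE [-0.0011  0.0012  0.12  ] [-0.011 -0.006  0.032]
top all white:
((555.1093139648438, 188.57931518554688), (143.51571655273438, 91.35519409179688), 18.127676010131836)
[[ 74 255 255 254 254 254 254 255 229 255  98  60  60  59  59  59]
 [ 51 255 254 254 254 254 254 255 225 233 139  59  59  59  59  59]
 [ 55 255 254 254 254 254 254 254 222 230 241  57  60  58  59  56]
 [ 55 206 254 254 254 254 254 254 201 233 255  43  60  56  59  60]
 [ 57  99 254 254 254 254 254 254 255 135 245  90  61  59  57  59]
 [ 57  53 255 254 254 254 254 254 255 104 235 139  60  57  57  57]
 [ 57  51 255 254 254 254 254 254 254  93 231 203  51  59  58  57]
 [ 56  54 255 254 254 254 254 254 254 186 236 255  54  58  57  57]
 [ 56  57 129 254 254 254 254 254 254 255 175 255  77  56  56  56]
 [ 58  56  57 253 254 254 254 254 254 255  95 235 144  56  57  57]
 [ 56  57  51 255 254 254 254 254 254 255 229 229 136  55  57  56]
 [ 58  57  54 255 254 254 254 254 254 254 190 230 255  50  56  55]
 [ 55  55  57 158 254 254 254 254 254 254 255 231 255  61  56  56]
 [ 55  58  57  81 254 254 254 254 254 254 255 255 255 152  58  57]
 [ 57  59  58  55 255 254 254 254 255 236 255 255 255 165  57  56]
 [ 58  54  56  54 255 254 255 254 255 255 255 182 151 161  51  56]
 [ 59  56  60  54 210 255 255 255 255 159 151 212 174  54  55  58]
 [ 58  55  59  57 104 255 238 141 156 160  94 244  52  56  56  57]
 [ 59  57  59  60  58 148 156 233  66  52  56  82  34  55  57  55]]
```

View pics/c8.png

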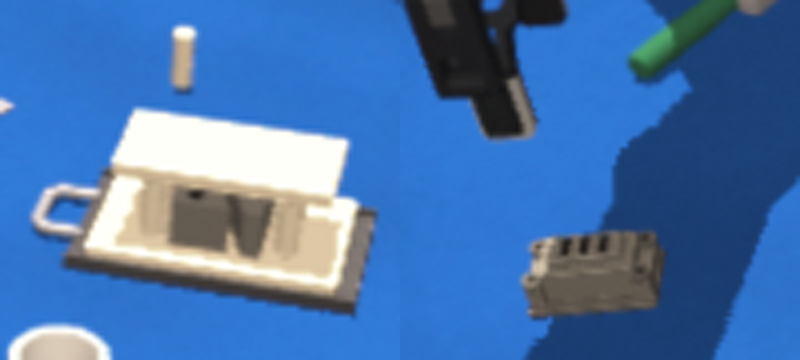

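The setter lies level on all the props, and the housing is untouched on the bench. I'll measure the setter and the slots in the scene view.

Run:
```python
from h import *
s=cam("scene"); t=cam("top"); k=6
def car(p): th=np.radians(18.1); return (p-[556.9,197.3])@np.array([[np.cos(th),-np.sin(th)],[np.sin(th),np.cos(th)]])
u0,v0,u1,v1=265,125,335,165
g=cv2.resize(s["img"][v0:v1,u0:u1,2].astype(np.float32),None,fx=k,fy=k,interpolation=cv2.INTER_CUBIC)
m=(g>215).astype(np.uint8); m=cv2.morphologyEx(m,cv2.MORPH_OPEN,np.ones((25,25)))
cs,_=cv2.findContours(m,cv2.RETR_EXTERNAL,cv2.CHAIN_APPROX_NONE)
for b in cs:
    if cv2.contourArea(b)>2500:
        p=ray(s,(b.reshape(-1,2)+.5)/k-.5+[u0,v0],.065)[:,:2]*1000
        print(cv2.minAreaRect(p.astype(np.float32)))
        try: print("corners in carrier (scene frame 556.9,197.3)",car(quad(p)).round(1).tolist())
        except Exception as e: print(e)
u0,v0,u1,v1=80,258,118,290; k=8
im=cv2.resize(s["img"][v0:v1,u0:u1].astype(np.float32),None,fx=k,fy=k,interpolation=cv2.INTER_CUBIC)
m=((im[...,0]<70)&(im[...,2]-im[...,0]<25)).astype(np.uint8)
n,_,S,C=cv2.connectedComponentsWithStats(m)
for i in range(1,n):
    if S[i,4]>60: print("slot",S[i,4],C[i]/k+[u0,v0],ray(s,[(C[i]+.5)/k-.5+[u0,v0]],.032)[0,:2]*1000)
```

```text
((536.3270263671875, 99.85591125488281), (16.09036636352539, 71.23470306396484), 18.659936904907227)
corners in carrier (scene frame 556.9,197.3) [[-44.9, -49.6], [-56.9, -53.1], [-57.2, -122.5], [-43.7, -118.6]]
((555.9240112304688, 199.1203155517578), (133.36012268066406, 70.12962341308594), 17.94455909729004)
corners in carrier (scene frame 556.9,197.3) [[-67.1, 35.7], [-64.7, -32.0], [67.0, -31.2], [63.3, 35.5]]
slot 359 [110.87848189 265.66260446] [ 453.03813973 -360.01704268]
slot 1798 [114.24555061 275.11179088] [ 476.87078175 -372.63584647]
slot 596 [100.81229027 267.43498322] [ 440.5129791  -374.55078005]
slot 576 [ 96.05447049 268.01779514] [ 434.09152275 -380.97222622]
slot 570 [ 91.40811404 268.45789474] [ 427.55968637 -387.02687031]
slot 193 [109.83290155 275.14766839] [ 470.04847627 -377.59182473]
slot 142 [107.52112676 285.7931338 ] [ 486.48870763 -397.65997176]
slot 131 [ 98.65648855 286.53244275] [ 474.36191236 -408.50007413]
slot 94 [ 90.17952128 287.23670213] [ 462.76492545 -418.89192759]
```

```bash
python3 -c "
from h import *
mv(434.8,-380.5,30,-47.5)"
```

```text
MOVE [-0.0008  0.0004  0.1103] [ 0.    -0.003 -0.086]
```

Call:
{"method": "servo_tool", "body": {"motion": [[[-0.0008,0.0004,0.03,0,0,-0.09,0.7],[-0.0008,0.0004,0.06,0,0,-0.09,0.7],[-0.0008,0.0004,0.085,0,0,-0.09,0.7],[-0.0008,0.0004,0.1,0,0,-0.09,0.7],[-0.0008,0.0004,0.11,0,0,-0.09,0.7],[-0.0008,0.0004,0.11,0,0,-0.09,0.7],[-0.0008,0.0004,0.11,0,0,-0.09,0.7],[-0.0008,0.0004,0.11,0,0,-0.09,0.7],[-0.0008,0.0004,0.11,0,0,-0.09,0.7]]]}}

```text
t: 28.05
eef_pos: [0.4351, -0.3818, 0.0315]
tool_rot: [0.001, 0.932, 0.362, 0.001]
contact_force: [-0.4, -0.7, -0.9]
gripper_width: 0.7
grasp_force: 0.0
```

Run:
```python
from h import *
st(); mv(434.8,-380.5,8.5,-47.5)
```

```text
t28.1 tcp [ 435.1 -381.8   31.5] yaw -47.5 q [ 0.2   0.65  0.55  1.96 -0.54  0.67  0.26] F [-0.4 -0.7 -0.9] w 0.700 g 0.0
MOVE [ 0.0006 -0.0012  0.023 ] [ 0.024 -0.006 -0.01 ]
```

Call:
{"method": "servo_tool", "body": {"motion": [[[0.0005,-0.0008,0.01,0,0,0,0.7],[0.0005,-0.0008,0.018,0,0,0,0.7],[0.0005,-0.0008,0.0225,0,0,0,0.7],[0.0005,-0.0008,0.0225,0,0,0,0.7],[0.0005,-0.0008,0.0225,0,0,0,0.7]]]}}

```text
t: 28.47
eef_pos: [0.4339, -0.3801, 0.0072]
tool_rot: [-0.0, 0.932, 0.362, -0.0]
contact_force: [0.7, 0.1, 0.2]
gripper_width: 0.703
grasp_force: 0.0
```

Run:
```python
from h import *
st(); mv(434.8,-380.5,8.5,-47.5)
```

```text
t28.5 tcp [ 433.9 -380.1    7.2] yaw -47.6 q [ 0.22  0.69  0.52  1.97 -0.56  0.63  0.28] F [0.7 0.1 0.2] w 0.703 g 0.0
MOVE [ 0.0004  0.0009 -0.0013] [-0.011  0.003 -0.011]
```

Call:
{"method": "servo_tool", "body": {"motion": [[[0.0004,0.0006,-0.0015,0,0,0,0.7],[0.0004,0.0006,-0.0015,0,0,0,0.6],[0.0004,0.0006,-0.0015,0,0,0,0.5],[0.0004,0.0006,-0.0015,0,0,0,0.42],[0.0004,0.0006,-0.0015,0,0,0,0.36],[0.0004,0.0006,-0.0015,0,0,0,0.32],[0.0004,0.0006,-0.0015,0,0,0,0.26],[0.0004,0.0006,-0.0015,0,0,0,0.26],[0.0004,0.0006,-0.0015,0,0,0,0.26],[0.0004,0.0006,-0.0015,0,0,0,0.26],[0.0004,0.0006,-0.0015,0,0,0,0.26]]]}}

```text
t: 29.38
eef_pos: [0.4351, -0.3805, 0.0096]
tool_rot: [0.0, 0.932, 0.362, 0.0]
contact_force: [-0.0, 1.2, 5.9]
gripper_width: 0.322
grasp_force: 30.4
```

Run:
```python
from h import *
st(); print(lw((557.6,198.2),18.1,(26,0)))
```

```text
t29.4 tcp [ 435.1 -380.5    9.6] yaw -47.5 q [ 0.22  0.69  0.52  1.97 -0.56  0.64  0.28] F [-0.   1.2  5.9] w 0.322 g 30.4
[582.3 206.3]
```

Call:
{"method": "servo_tool", "body": {"motion": [[[0,0,-0.005,0,0,0,0.26],[0,0,-0.02,0,0,0,0.26],[0,0,-0.05,0,0,0,0.26],[0,0,-0.09,0,0,0,0.26],[0,0,-0.13,0,0,0,0.26],[0,0,-0.15,0,0,0,0.26],[0,0,-0.15,0,0,0,0.26],[0,0,-0.15,0,0,0,0.26]]]}}

```text
t: 30.05
eef_pos: [0.4353, -0.3804, 0.16]
tool_rot: [0.001, 0.932, 0.362, 0.001]
contact_force: [-0.8, -1.0, -1.9]
gripper_width: 0.317
grasp_force: 29.9
```

Run:
```python
from h import *
st(); mv(582.3,206.3,150,-71.9)
```

```text
t30.1 tcp [ 435.3 -380.4  160. ] yaw -47.5 q [ 0.08  0.48  0.7   1.9  -0.39  0.91  0.14] F [-0.8 -1.  -1.9] w 0.317 g 29.9
MOVE [ 0.5046 -0.3335  0.01  ] [ 0.016 -0.015  4.874]
```

Call:
{"method": "servo_tool", "body": {"motion": [[[0.2,-0.13,0.005,0,0,1,0.26],[0.5046,-0.3335,0.01,0,0,4.87,0.26],[0.5046,-0.3335,0.01,0,0,4.87,0.26],[0.5046,-0.3335,0.01,0,0,4.87,0.26],[0.5046,-0.3335,0.01,0,0,4.87,0.26],[0.5046,-0.3335,0.01,0,0,4.87,0.26],[0.5046,-0.3335,0.01,0,0,4.87,0.26],[0.5046,-0.3335,0.01,0,0,4.87,0.26],[0.5046,-0.3335,0.01,0,0,4.87,0.26],[0.5046,-0.3335,0.01,0,0,4.87,0.26],[0.5046,-0.3335,0.01,0,0,4.87,0.26],[0.5046,-0.3335,0.01,0,0,4.87,0.26],[0.5046,-0.3335,0.01,0,0,4.87,0.26],[0.5046,-0.3335,0.01,0,0,4.87,0.26],[0.5046,-0.3335,0.01,0,0,4.87,0.26],[0.5046,-0.3335,0.01,0,0,4.87,0.26],[0.5046,-0.3335,0.01,0,0,4.87,0.26],[0.5046,-0.3335,0.01,0,0,4.87,0.26],[0.5046,-0.3335,0.01,0,0,4.87,0.26],[0.5046,-0.3335,0.01,0,0,4.87,0.26]]]}}

```text
t: 31.72
eef_pos: [0.5818, 0.2043, 0.149]
tool_rot: [0.0, 0.988, 0.156, -0.0]
contact_force: [-0.2, -0.4, -1.5]
gripper_width: 0.318
grasp_force: 30.0
```

Run:
```python
from h import *
st(); mv(582.3,206.3,82,-71.9)
```

```text
t31.7 tcp [581.8 204.3 149. ] yaw -72.1 q [-0.99  0.58  0.77  1.81 -0.49  0.95 -1.26] F [-0.2 -0.4 -1.5] w 0.318 g 30.0
MOVE [ 0.0011 -0.0018  0.067 ] [ 0.004  0.011 -0.032]
```

Call:
{"method": "servo_tool", "body": {"motion": [[[0.0005,-0.001,0.025,0,0,0,0.26],[0.0005,-0.001,0.045,0,0,0,0.26],[0.0005,-0.001,0.058,0,0,0,0.26],[0.0005,-0.001,0.065,0,0,0,0.26],[0.0005,-0.001,0.067,0,0,0,0.26],[0.0005,-0.001,0.067,0,0,0,0.26],[0.0005,-0.001,0.067,0,0,0,0.26],[0.0005,-0.001,0.067,0,0,0,0.26],[0.0005,-0.001,0.067,0,0,0,0.26]]]}}

```text
t: 32.47
eef_pos: [0.5829, 0.2075, 0.0832]
tool_rot: [-0.0, 0.988, 0.157, 0.001]
contact_force: [-0.7, 0.1, -0.8]
gripper_width: 0.322
grasp_force: 30.0
```

Run:
```python
from h import *
st(); mv(582.3,206.3,74,-71.9)
s=cam("scene")
cv2.imwrite("pics/c9.png",cv2.resize(s["img"][90:195,240:380,::-1],(640,480),interpolation=cv2.INTER_CUBIC))
```

```text
t32.5 tcp [582.9 207.5  83.2] yaw -71.9 q [-0.94  0.66  0.7   1.85 -0.57  0.84 -1.21] F [-0.7  0.1 -0.8] w 0.322 g 30.0
MOVE [-0.001   0.001   0.0092] [-0.003 -0.017  0.   ]
```

View pics/c9.png

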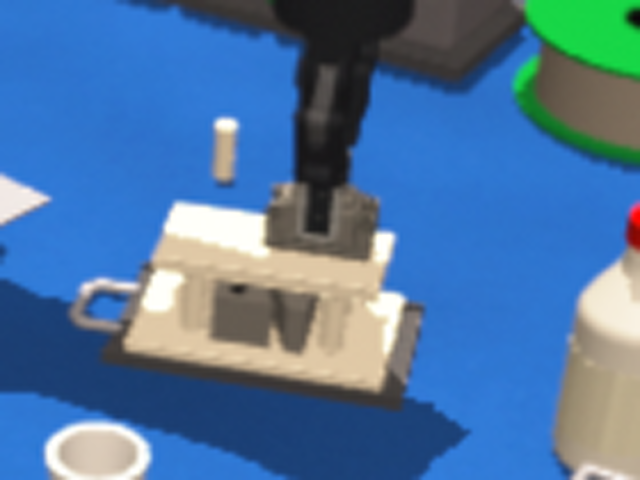

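The housing hangs square above the half away from the loop. I'll lower it slowly.

Call:
{"method": "servo_tool", "body": {"motion": [[[-0.0007,0.0008,0.002,0,0,0,0.26],[-0.0007,0.0008,0.004,0,0,0,0.26],[-0.0007,0.0008,0.005,0,0,0,0.26],[-0.0007,0.0008,0.006,0,0,0,0.26],[-0.0007,0.0008,0.0065,0,0,0,0.26],[-0.0007,0.0008,0.007,0,0,0,0.26],[-0.0007,0.0008,0.0075,0,0,0,0.26],[-0.0007,0.0008,0.0075,0,0,0,0.26],[-0.0007,0.0008,0.0075,0,0,0,0.26]]]}}

```text
t: 33.27
eef_pos: [0.5819, 0.2064, 0.0748]
tool_rot: [-0.0, 0.988, 0.157, -0.0]
contact_force: [-0.4, -0.2, -1.8]
gripper_width: 0.318
grasp_force: 30.0
```

Run:
```python
from h import *
st(); mv(582.3,206.3,74,-71.9)
```

```text
t33.3 tcp [581.9 206.4  74.8] yaw -71.9 q [-0.93  0.67  0.69  1.85 -0.57  0.82 -1.2 ] F [-0.4 -0.2 -1.8] w 0.318 g 30.0
MOVE [0.0004 0.0002 0.0008] [-0.     0.     0.001]
```

Call:
{"method": "servo_tool", "body": {"motion": [[[0,0,0.0005,0,0,0,0.26],[0,0,0.001,0,0,0,0.26],[0,0,0.001,0,0,0,0.26],[0,0,0.001,0,0,0,0.26]]]}}

```text
t: 33.6
eef_pos: [0.582, 0.2064, 0.0746]
tool_rot: [-0.0, 0.988, 0.157, 0.0]
contact_force: [-2.4, 0.3, 5.5]
gripper_width: 0.32
grasp_force: 30.9
```

Contact. I'll release and lift.

Call:
{"method": "servo_tool", "body": {"motion": [[[0,0,0,0,0,0,0.34],[0,0,0,0,0,0,0.36],[0,0,0,0,0,0,0.42],[0,0,0,0,0,0,0.5],[0,0,0,0,0,0,0.55],[0,0,0,0,0,0,0.55],[0,0,-0.02,0,0,0,0.55],[0,0,-0.05,0,0,0,0.55],[0,0,-0.08,0,0,0,0.55],[0,0,-0.09,0,0,0,0.55],[0,0,-0.09,0,0,0,0.55],[0,0,-0.09,0,0,0,0.55]]]}}

```text
t: 34.6
eef_pos: [0.5818, 0.2067, 0.1637]
tool_rot: [-0.0, 0.988, 0.157, 0.0]
contact_force: [0.3, 0.9, -0.9]
gripper_width: 0.551
grasp_force: 0.0
```

Run:
```python
from h import *
st(); mv(591.2,-351.7,140,-90)
```

```text
t34.6 tcp [581.8 206.7 163.7] yaw -71.9 q [-1.    0.57  0.79  1.8  -0.48  0.97 -1.27] F [ 0.3  0.9 -0.9] w 0.551 g 0.0
MOVE [-0.1647  0.5336  0.0233] [-0.008 -0.005  3.624]
```

Call:
{"method": "servo_tool", "body": {"motion": [[[-0.1647,0.5336,0.02,0,0,3.62,0.55],[-0.1647,0.5336,0.02,0,0,3.62,0.55],[-0.1647,0.5336,0.02,0,0,3.62,0.55],[-0.1647,0.5336,0.02,0,0,3.62,0.55],[-0.1647,0.5336,0.02,0,0,3.62,0.55],[-0.1647,0.5336,0.02,0,0,3.62,0.55],[-0.1647,0.5336,0.02,0,0,3.62,0.55],[-0.1647,0.5336,0.02,0,0,3.62,0.55],[-0.1647,0.5336,0.02,0,0,3.62,0.55],[-0.1647,0.5336,0.02,0,0,3.62,0.55],[-0.1647,0.5336,0.02,0,0,3.62,0.55],[-0.1647,0.5336,0.02,0,0,3.62,0.55],[-0.1647,0.5336,0.02,0,0,3.62,0.55],[-0.1647,0.5336,0.02,0,0,3.62,0.55],[-0.1647,0.5336,0.02,0,0,3.62,0.55],[-0.1647,0.5336,0.02,0,0,3.62,0.55],[-0.1647,0.5336,0.02,0,0,3.62,0.55],[-0.1647,0.5336,0.02,0,0,3.62,0.55],[-0.1647,0.5336,0.02,0,0,3.62,0.55],[-0.1647,0.5336,0.02,0,0,3.62,0.55]]]}}

```text
t: 36.27
eef_pos: [0.5917, -0.3504, 0.1436]
tool_rot: [-0.0, 1.0, 0.001, -0.0]
contact_force: [0.3, -0.2, -0.7]
gripper_width: 0.552
grasp_force: 0.0
```

Run:
```python
from h import *
st(); mv(591.2,-351.7,25,-90)
s=cam("scene"); t=cam("top")
a=cv2.resize(s["img"][100:190,248:338,::-1],(400,400),interpolation=cv2.INTER_CUBIC)
b=cv2.resize(t["img"][145:235,140:230,::-1],(400,400),interpolation=cv2.INTER_CUBIC)
cv2.imwrite("pics/c10.png",np.hstack([a,b]))
```

```text
t36.3 tcp [ 591.7 -350.4  143.6] yaw -89.9 q [-0.06  0.71  0.79  1.64 -0.57  1.04 -0.67] F [ 0.3 -0.2 -0.7] w 0.552 g 0.0
MOVE [-0.0005  0.0014  0.1186] [-0.009  0.     0.024]
```

View pics/c10.png

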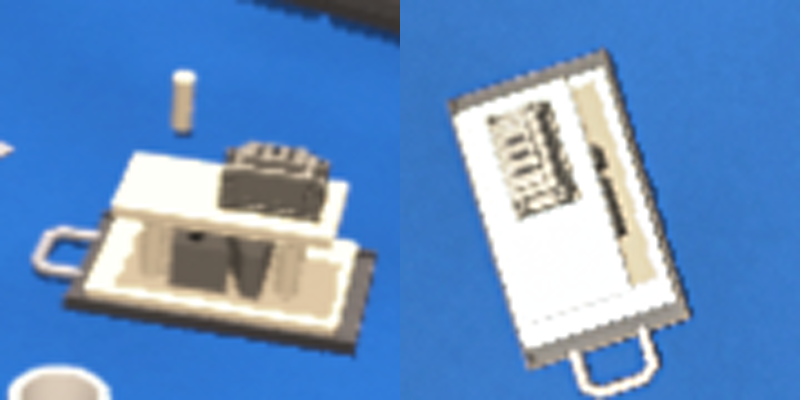

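The housing sits square on the far half and the setter is in place (top view: the setter's right edge runs from about (570,85) to (630,285), parallel to the carrier). Next I'll pick up the ring.

Call:
{"method": "servo_tool", "body": {"motion": [[[-0.0003,0.0007,0.03,0,0,0,0.55],[-0.0003,0.0007,0.06,0,0,0,0.55],[-0.0003,0.0007,0.09,0,0,0,0.55],[-0.0003,0.0007,0.11,0,0,0,0.55],[-0.0003,0.0007,0.12,0,0,0,0.5],[-0.0003,0.0007,0.12,0,0,0,0.5],[-0.0003,0.0007,0.12,0,0,0,0.5],[-0.0003,0.0007,0.12,0,0,0,0.5],[-0.0003,0.0007,0.12,0,0,0,0.5]]]}}

```text
t: 37.12
eef_pos: [0.5918, -0.3535, 0.0257]
tool_rot: [0.001, 1.0, 0.0, 0.001]
contact_force: [0.7, -0.0, 0.3]
gripper_width: 0.502
grasp_force: 0.0
```

Run:
```python
from h import *
st(); mv(591.2,-351.7,3,-90)
```

```text
t37.1 tcp [ 591.8 -353.5   25.7] yaw -90.0 q [ 0.    0.84  0.68  1.69 -0.67  0.85 -0.59] F [ 0.7 -0.   0.3] w 0.502 g 0.0
MOVE [-0.0007 -0.0018  0.0227] [ 0.017 -0.029  0.   ]
```

Call:
{"method": "servo_tool", "body": {"motion": [[[-0.0004,-0.0012,0.01,0,0,0,0.5],[-0.0004,-0.0012,0.018,0,0,0,0.5],[-0.0004,-0.0012,0.0225,0,0,0,0.5],[-0.0004,-0.0012,0.0225,0,0,0,0.45],[-0.0004,-0.0012,0.0225,0,0,0,0.4],[-0.0004,-0.0012,0.0225,0,0,0,0.34],[-0.0004,-0.0012,0.0225,0,0,0,0.29],[-0.0004,-0.0012,0.0225,0,0,0,0.2],[-0.0004,-0.0012,0.0225,0,0,0,0.2],[-0.0004,-0.0012,0.0225,0,0,0,0.2],[-0.0004,-0.0012,0.0225,0,0,0,0.2],[-0.0004,-0.0012,0.0225,0,0,0,0.2]]], "grip_force": 25}}

```text
t: 38.12
eef_pos: [0.5906, -0.3517, 0.0017]
tool_rot: [0.0, 1.0, -0.0, 0.0]
contact_force: [-0.9, 0.9, 3.8]
gripper_width: 0.237
grasp_force: 24.6
```

Call:
{"method": "servo_tool", "body": {"motion": [[[0,0,-0.005,0,0,0,0.2],[0,0,-0.02,0,0,0,0.2],[0,0,-0.05,0,0,0,0.2],[0,0,-0.09,0,0,0,0.2],[0,0,-0.13,0,0,0,0.2],[0,0,-0.15,0,0,0,0.2],[0,0,-0.15,0,0,0,0.2],[0,0,-0.15,0,0,0,0.2]]]}}

```text
t: 38.78
eef_pos: [0.5911, -0.3519, 0.1537]
tool_rot: [0.001, 1.0, 0.0, 0.002]
contact_force: [-0.8, 0.3, -1.4]
gripper_width: 0.242
grasp_force: 24.5
```

Run:
```python
from h import *
st(); p=lw((557.6,198.2),18.1,(-44,0)); print(p); mv(p[0],p[1],150,-71.9)
```

```text
t38.8 tcp [ 591.1 -351.9  153.7] yaw -90.0 q [-0.07  0.7   0.79  1.63 -0.56  1.05 -0.67] F [-0.8  0.3 -1.4] w 0.242 g 24.5
[515.8 184.5]
MOVE [-0.0753 -0.5364  0.0029] [ 0.018 -0.035 -3.62 ]
```

Call:
{"method": "servo_tool", "body": {"motion": [[[-0.0753,-0.5364,0,0,0,-3.62,0.2],[-0.0753,-0.5364,0,0,0,-3.62,0.2],[-0.0753,-0.5364,0,0,0,-3.62,0.2],[-0.0753,-0.5364,0,0,0,-3.62,0.2],[-0.0753,-0.5364,0,0,0,-3.62,0.2],[-0.0753,-0.5364,0,0,0,-3.62,0.2],[-0.0753,-0.5364,0,0,0,-3.62,0.2],[-0.0753,-0.5364,0,0,0,-3.62,0.2],[-0.0753,-0.5364,0,0,0,-3.62,0.2],[-0.0753,-0.5364,0,0,0,-3.62,0.2],[-0.0753,-0.5364,0,0,0,-3.62,0.2],[-0.0753,-0.5364,0,0,0,-3.62,0.2],[-0.0753,-0.5364,0,0,0,-3.62,0.2],[-0.0753,-0.5364,0,0,0,-3.62,0.2],[-0.0753,-0.5364,0,0,0,-3.62,0.2],[-0.0753,-0.5364,0,0,0,-3.62,0.2],[-0.0753,-0.5364,0,0,0,-3.62,0.2],[-0.0753,-0.5364,0,0,0,-3.62,0.2],[-0.0753,-0.5364,0,0,0,-3.62,0.2],[-0.0753,-0.5364,0,0,0,-3.62,0.2]]]}}

```text
t: 40.45
eef_pos: [0.5153, 0.1838, 0.1513]
tool_rot: [0.0, 0.988, 0.156, -0.0]
contact_force: [0.4, 0.3, -0.3]
gripper_width: 0.237
grasp_force: 24.6
```

Run:
```python
from h import *
st(); mv(515.8,184.5,78,-71.9)
```

```text
t40.5 tcp [515.3 183.8 151.3] yaw -72.0 q [-1.06  0.46  0.79  1.98 -0.42  0.87 -1.3 ] F [ 0.4  0.3 -0.3] w 0.237 g 24.6
MOVE [ 0.0007 -0.0005  0.0733] [ 0.     0.    -0.021]
```

Call:
{"method": "servo_tool", "body": {"motion": [[[0.0004,-0.0003,0.025,0,0,0,0.2],[0.0004,-0.0003,0.045,0,0,0,0.2],[0.0004,-0.0003,0.06,0,0,0,0.2],[0.0004,-0.0003,0.068,0,0,0,0.2],[0.0004,-0.0003,0.073,0,0,0,0.2],[0.0004,-0.0003,0.075,0,0,0,0.2],[0.0004,-0.0003,0.075,0,0,0,0.2],[0.0004,-0.0003,0.075,0,0,0,0.2],[0.0004,-0.0003,0.075,0,0,0,0.2]]]}}

```text
t: 41.2
eef_pos: [0.516, 0.1855, 0.077]
tool_rot: [-0.0, 0.988, 0.157, 0.001]
contact_force: [-0.0, 0.3, -0.6]
gripper_width: 0.237
grasp_force: 24.6
```

Run:
```python
from h import *
st(); mv(515.8,184.5,67.5,-71.9)
```

```text
t41.2 tcp [516.  185.5  77. ] yaw -71.9 q [-0.98  0.57  0.69  2.02 -0.54  0.73 -1.21] F [-0.   0.3 -0.6] w 0.237 g 24.6
MOVE [-0.0005  0.0009  0.0095] [-0.003 -0.015 -0.   ]
```

Call:
{"method": "servo_tool", "body": {"motion": [[[-0.0003,0.0006,0.002,0,0,0,0.2],[-0.0003,0.0006,0.004,0,0,0,0.2],[-0.0003,0.0006,0.006,0,0,0,0.2],[-0.0003,0.0006,0.007,0,0,0,0.2],[-0.0003,0.0006,0.0075,0,0,0,0.2],[-0.0003,0.0006,0.008,0,0,0,0.2],[-0.0003,0.0006,0.008,0,0,0,0.2],[-0.0003,0.0006,0.008,0,0,0,0.2]]]}}

```text
t: 41.87
eef_pos: [0.5153, 0.1846, 0.0683]
tool_rot: [0.0, 0.988, 0.157, 0.0]
contact_force: [-0.2, 0.1, 0.0]
gripper_width: 0.238
grasp_force: 24.6
```

Call:
{"method": "servo_tool", "body": {"motion": [[[0,0,0.0003,0,0,0,0.2],[0,0,0.0006,0,0,0,0.2],[0,0,0.0008,0,0,0,0.2],[0,0,0.0008,0,0,0,0.2]]]}}

```text
t: 42.2
eef_pos: [0.5153, 0.1847, 0.0675]
tool_rot: [-0.0, 0.988, 0.157, -0.0]
contact_force: [-0.4, -0.7, -0.3]
gripper_width: 0.243
grasp_force: 24.6
```

Call:
{"method": "servo_tool", "body": {"motion": [[[0,0,0.0004,0,0,0,0.2],[0,0,0.0008,0,0,0,0.2],[0,0,0.0008,0,0,0,0.2],[0,0,0.0008,0,0,0,0.2]]]}}

```text
t: 42.53
eef_pos: [0.5153, 0.1847, 0.0667]
tool_rot: [-0.0, 0.988, 0.157, 0.0]
contact_force: [-0.0, 0.5, -1.1]
gripper_width: 0.239
grasp_force: 24.6
```

Call:
{"method": "servo_tool", "body": {"motion": [[[0,0,0.0004,0,0,0,0.2],[0,0,0.0007,0,0,0,0.2],[0,0,0.0007,0,0,0,0.2],[0,0,0.0007,0,0,0,0.2]]]}}

```text
t: 42.87
eef_pos: [0.5154, 0.1847, 0.0666]
tool_rot: [-0.0, 0.988, 0.157, -0.0]
contact_force: [-2.9, 0.6, 7.6]
gripper_width: 0.238
grasp_force: 25.2
```

Contact. I'll release and lift away.

Call:
{"method": "servo_tool", "body": {"motion": [[[0,0,0,0,0,0,0.26],[0,0,0,0,0,0,0.29],[0,0,0,0,0,0,0.34],[0,0,0,0,0,0,0.42],[0,0,0,0,0,0,0.45],[0,0,0,0,0,0,0.45],[0,0,-0.02,0,0,0,0.45],[0,0,-0.05,0,0,0,0.45],[0,0,-0.09,0,0,0,0.45],[0,0,-0.12,0,0,0,0.45],[0,0.1,-0.12,0,0,0,0.45],[0,0.25,-0.12,0,0,0,0.45],[0,0.25,-0.12,0,0,0,0.45],[0,0.25,-0.12,0,0,0,0.45],[0,0.25,-0.12,0,0,0,0.45],[0,0.25,-0.12,0,0,0,0.45],[0,0.25,-0.12,0,0,0,0.45],[0,0.25,-0.12,0,0,0,0.45],[0,0.25,-0.12,0,0,0,0.45],[0,0.25,-0.12,0,0,0,0.45]]]}}

```text
t: 44.53
eef_pos: [0.5928, -0.0512, 0.1856]
tool_rot: [-0.0, 0.987, 0.158, -0.0]
contact_force: [-0.1, -0.0, -0.3]
gripper_width: 0.448
grasp_force: 0.0
```

Run:
```python
from h import *
st()
s=cam("scene"); t=cam("top"); rd=lambda im: im[...,0]-im[...,2]
for n,c,o,bx in(("top",t,(558.1,198.9),(140,150,215,238)),("scene",s,(556.9,197.3),(265,120,340,170))):
    p=ray(c,blobs(c,rd,45,bx),.075)[:,:2]*1000; x,y=np.array(cv2.minAreaRect(p.astype(np.float32))[0])-o
    th=np.radians(18.1); print(n,"ring in carrier",x*np.cos(th)+y*np.sin(th),-x*np.sin(th)+y*np.cos(th),cv2.minAreaRect(p.astype(np.float32))[1])
p=ray(t,blobs(t,red,150,(236,172,266,202)),.045)[:,:2]*1000; print("pot",cv2.minAreaRect(p.astype(np.float32)))
a=cv2.resize(s["img"][95:185,248:338,::-1],(400,400),interpolation=cv2.INTER_CUBIC)
b=cv2.resize(t["img"][145:235,140:230,::-1],(400,400),interpolation=cv2.INTER_CUBIC)
cv2.imwrite("pics/c11.png",np.hstack([a,b]))
```

```text
t44.5 tcp [592.8 -51.2 185.6] yaw -71.8 q [-0.61  0.5   0.81  1.84 -0.43  0.99 -0.87] F [-0.1 -0.  -0.3] w 0.448 g 0.0
top ring in carrier -3.2914907561999502 -42.393046998161765 (117.4178466796875, 14.155403137207031)
scene ring in carrier 9.866071984322765 -90.7116844049403 (133.8830108642578, 83.19839477539062)
pot ((568.8527221679688, -2.6793556213378906), (78.44580078125, 78.30926513671875), 0.04898916557431221)
```

View pics/c11.png

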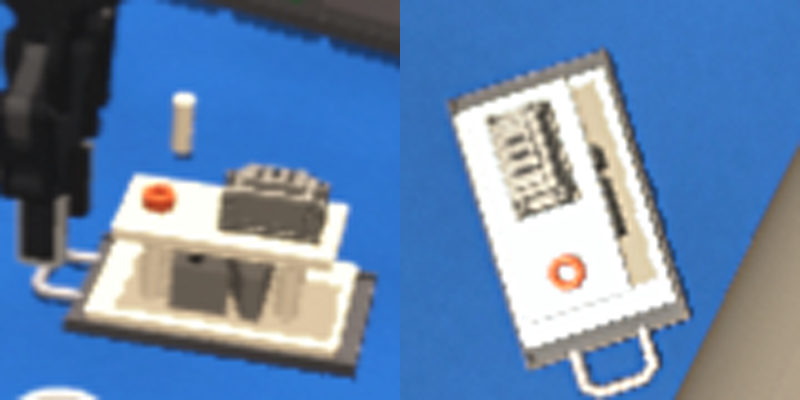

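Everything is in place: the ring lies flat at (567,272) in the right half and the housing sits on the far half. I'll do one last numeric check of the ring and housing.

Run:
```python
from h import *
s=cam("scene"); t=cam("top"); rd=lambda im: im[...,0]-im[...,2]; th=np.radians(18.1)
car=lambda p,o: (np.array(p)-o)@np.array([[np.cos(th),-np.sin(th)],[np.sin(th),np.cos(th)]])
for n,c,o,bx in(("top",t,(558.1,198.9),(140,150,215,238)),("scene",s,(556.9,197.3),(273,125,340,170))):
    p=ray(c,blobs(c,rd,90,bx),.075)[:,:2]*1000; r=cv2.minAreaRect(p.astype(np.float32)); print(n,"ring",car(r[0],o),r[1])
# housing slots at z=97, top view; setter edges from top: dark/tan boundary on the carrier -y side
u0,v0,u1,v1=158,165,190,200; k=8
g=cv2.resize(t["img"][v0:v1,u0:u1,0].astype(np.float32),None,fx=k,fy=k,interpolation=cv2.INTER_CUBIC)
n,_,S,C=cv2.connectedComponentsWithStats((g<150).astype(np.uint8))
for i in range(1,n):
    if 40<S[i,4]<900: print("dark",S[i,4],car(ray(t,[(C[i]+.5)/k-.5+[u0,v0]],.097)[:,:2]*1000,(558.1,198.9)).round(1))
b=blobs(t,lambda im:(im[...,0]<245)*255.,127,(158,165,192,202)); h=ray(t,b,.070)[:,:2]*1000; r=cv2.minAreaRect(h.astype(np.float32)); print("housing blob z70",car(r[0],(558.1,198.9)),r[1:])
```

```text
top ring [-43.9691424   -1.19408434] (19.111007690429688, 19.882461547851562)
scene ring [-41.82920511  -8.06995449] (19.119094848632812, 34.25275421142578)
dark 534 [[ 38.  -62.3]]
dark 54 [[ 49.3 -13.6]]
dark 143 [[48.8  9.6]]
dark 310 [[34.1  0.1]]
dark 329 [[25.2 -0. ]]
dark 72 [[23.3 -9.6]]
dark 422 [[16.  -1.4]]
dark 104 [[ -0.6 -13.3]]
dark 99 [[-0.3  3.8]]
dark 95 [[-1.6  9.8]]
dark 62 [[-7.8 -6.2]]
dark 309 [[-7.   5.2]]
dark 618 [[-10.1  32.7]]
housing blob z70 [26.16957057 -0.97116359] ((67.53665161132812, 42.96963119506836), 19.345876693725586)
```

Ring at (-44.0, -1.2) and housing slots centred at about (25.1, -0.4) in carrier mm (top view); both are within about 1 mm. Handing in.

```bash
python3 -c "
from station import bot
print(bot.hand_in())"
```

```text
the job is handed in; nothing more can be done
None
```

The carrier is loaded as asked and handed in at about 45 s; the ring and housing measured within about 1 mm of their places, the wedges stand about 6 mm apart, and the arm made no contact with the pot, though it hid the pot in the last picture so I couldn't re-measure it.

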